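# Draw a cabinet side tight with a cam lock and a slotted screwdriver

### The arm

A 6-joint arm with a two-finger parallel gripper is mounted at the origin on a cart in front of the work surface, level with it; the furniture and walls round the work are solid. World frame = base frame: x ahead of the robot, y to its left, z up, the work surface at z = 0. Lengths are in m, angles in rad, forces in N, time in s.
With the tool pointing down it reaches from about 0.35 to 0.975 m from the base axis. Payload 4.9 kg.
Tool frame: the origin (TCP) lies at the very end of the fingers, on their centre line; the grasp point (between the pads) lies 19 mm behind it; z points along the fingers, y is the line along which they close (so a half turn about z gives the same grasp; the last joint's range is limited). The gripper opens to 85 mm and grips with 20 to 120 N. Pads are 22 mm wide; open, the fingers measure 114 mm over their backs; the gripper's body (76 mm by 85 mm) begins 54 mm behind the grasp point. The pads swing forward as they close: fully open they stand 13 mm farther back than shut.
Start: joints at [1.021, 0.053, 1.613, -0, 1.476, -0.119], TCP at [0.261, 0.568, 0.231] pointing down, gripper open.
Joint ranges: [-3.01, 3.01], [-1.01, 2.22], [0.06, 2.58], [-1.02, 4.17], [0.09, 2.62], [-3.14, 3.14]. Speed limits (rad/s): [2.57, 2.57, 3.14, 3.14, 3.14, 3.14].

### API

Orientations are given as a rotation vector (axis times angle).
In Python, from station import ctrl, imaging gives the robot as it stands.
- The arm moves only by the tool play_rows, never from a script. Its argument "series" is a list of rows, each a list of 3 entries, a list of its own where there are three numbers: the opening, from 0 (shut) to 1 (fully open), then the shift along the tool's x, y, z each as a share of 0.05 m, from -1 to 1, then the turn, a rotation vector about the tool's x, y, z each as a share of 8 degrees, from -1 to 1. In form: [[grip, [dx, dy, dz], [ax, ay, az]], ...]. A call has 1 to 8 rows; each row shifts and turns the commanded pose from where the row before left it, along the tool's axes as they then stand; what a row does not reach is not made up. A row lasts 1/8 s, in which the tool goes at most 62.5 mm and 10.7 degrees, less where a joint would pass 70% of its speed; a pose out of reach is approached as far as the arm can. A call with a number of a shift or a turn outside -1 to 1 is refused whole. A call with a gripper value outside its range is refused whole. The fingers move at their own pace and stop on an object; "force" is the grip in N (left out, the last holds). Time passes only in rows, so rows that do not move let the fingers close. It gives the time, the measured TCP pose, the force, the opening and the grip force at its end, in the units of the state.
- ctrl.get_obs(): the state, without advancing time (a new reading comes with each control period).
- imaging.get_image(name): name is "scene" or "top" or "wrist"; returns a dict with "color" (420x560x3 uint8, blue, green, red), "fx", "fy", "cx", "cy" (pixels), "extrinsics" (4x4, takes a point from world to camera coordinates); the wrist camera has in their place "hand_eye" (4x4, takes a point from camera to tool coordinates, whose origin is the TCP and whose axes are the flange's). Camera axes: x right, y down, z forward; pixel columns grow to the right and rows downward; lengths in m; the calibration is good to about 2 mm. A picture is of the moment at which its call begins: read the wrist's pose just before it. There is no depth.
- ctrl.finish_job(): hands the job in; it is judged then, once.
The state is a dict: "t": time; "q": joint angles; "dq": joint speeds; "effort": joint torques, N m; "tool_pos": TCP position; "tool_rot": TCP orientation; "contact_force": force on the tool from outside, world axes, zero at the start; "wrist_torque": the same for the moment, N m; "opening": finger opening in m; "grip_force": force on a finger pad.
Only numpy, scipy, OpenCV 4.12 (cv2) and the standard library are available. Lean on these libraries where they do the work, as an engineer would, in place of code of your own. Each camera call takes 0.05 s, during which the arm holds its last target. There are 200 camera calls.

### The job

Finish the joint of the small plywood cabinet. Take the black-handled slotted screwdriver from the bench, stand it in the free hole of the sloping tool rest and let go, so that you can take it again by the end of its handle; with it turn the cam lock beside the loose right-hand side panel clockwise until the panel is drawn fully tight against the cabinet. Put the screwdriver back into the free hole, without tipping the panel over or shoving the tape measure, pliers, hammer or blue carton.

Things in the scene. Friction and masses are not known exactly. Their poses are not given: they have to be found in the camera images.
- driver: Loose slotted screwdriver, black eight-sided handle, steel shank, 195 mm long, 0.2 kg, lying with its axis 14 mm up, blade flat. Origin: on its axis where handle meets shank; x points to the tip. Handle from x = -95 to 0, 28 mm across flats (flats look to its y and z). Shank 8 mm diameter. Balance point about 15 mm behind the origin, in the handle.
- driver_tip (a point): Middle of the screwdriver's blade edge, 100 mm along x from its origin; same axes. The flat blade reaches 16 mm back from here, 10 mm wide along y, 3 mm thick along z.
- carcass: Fixed part-built plywood cabinet: floor panel 180 (x) by 170 (y) mm, 32 thick, back (+x) and left side (+y) already joined, 90 high, 18 thick. Origin: centre of the underside. Its -y edge (y = -85 mm) is the open joint for the loose panel. Two cam locks in the floor's upper face: the one to turn at (0, -55) mm by the open joint; its twin at (0, +55) is fixed and finished.
- cam_face (a point): Centre of the face of the cam to turn, 26 mm above the bench, axis vertical, axes as the carcass. The face is the bottom of a round funnel, 12.5 mm wide at the face, widening to 21 mm at the floor panel's upper face, 6 mm above this point. Across the face one straight slot, 4.4 mm wide (edges bevelled 1.5 mm), 6 mm deep, as long as the face is wide; at cam = 0 it lies along x.
- cam (a joint): Angle of that cam disc, rad: 0 = open, growing clockwise seen from above; its slot turns with it. Starts between -0.1 and 0.25. It turns lightly (0.02 N m), catches the bolt at about 0.5, then draws the panel in 4.5 mm per rad; tight at about 1.5, where the torque rises steeply: stop there (end stop 1.95). Stays where left. The blade has about 0.15 rad of play in the slot each way.
- side_panel: Loose plywood side panel, 198 x 22 x 90 mm, 0.4 kg, standing upright on the bench along the carcass's -y edge, 2.5 to 4.5 mm off it, its ball-headed bolt and two dowels already in their bores. Origin: foot of its joint face, in line with the bolt; axes parallel to the carcass's when square. Tight: origin at y = -85 mm in the carcass frame.
- rest: Fixed sloping wooden tool rest, 100 (x) by 190 (y) mm, about 96 high. Two bores 90 mm apart lean 25 degrees off vertical: a tool stands with its handle up and towards the rest's -x. The bore at its -y side holds a fixed yellow screwdriver; the free one is at its +y side. Origin: centre of its underside.
- rest_block: The bored block of the rest, 56 (x) x 166 (y) x 70 (z) mm about its origin. Its z axis points up out of the bores along their axis; its y axis is that of the rest.
- rest_mouth (a point): Centre of the free bore's mouth, in the block's upper face. Bore 13 mm in diameter, 60 mm deep along the block's -z, its uppermost 7 mm a smooth countersink 21 mm wide at the mouth that guides the tip in; blade and shank go in.
- rest_bottom (a point): Centre of the bottom of the free bore, 60 mm below its mouth. With the screwdriver fully in, its tip is here, its handle starts 40 mm outside the mouth; let go, it leans 5 to 8 degrees towards the rest's -x in the bore's play.
- tape_measure: Loose yellow tape measure, 36 x 82 x 66 mm, bystander. Origin: centre of its underside.
- pliers: Loose red pliers, 54 x 193 x 11 mm, bystander. Origin: centre of its underside.
- hammer: Loose hammer, 112 x 300 x 31 mm, bystander. Origin: centre of its underside.
- bolt_carton: Loose blue carton, 60 x 85 x 60 mm, bystander. Origin: centre of its underside.

How it is judged:
By the outcome, as a careful person would: the job done as asked, in the order asked, and still so for the second after the job is handed in, with the robot touching nothing.
It also fails if it takes over 72 s, if anything falls off the work surface, if the arm or the gripper's body presses on something with over 40 N, if the wrist force passes 120 N, or if a joint passes its speed limit or range.

## Working session

There is one attempt and no reset: what is moved stays moved. The work goes in short steps, Python scripts to look and compute and a tool call to move; the robot and the scene stay as the last step left them, time stands still between calls to the robot, and variables do not carry over. Pictures are saved under pics/ and viewed, at most 10 in all, crops included, and the job is handed in when it is done.

Besides the shell and the picture viewer there is one more tool, called after ">>>" in YAML: its name, and indented under it one key for each argument. play_rows: Moves the arm, as the interface text tells. Shift numbers are shares of 0.05 m and turn numbers shares of 8 degrees, none past 1 either way. Its arguments: {"type":"object","properties":{"series":{"type":"array"},"force":{"type":"number"}},"required":["series"]}

```bash
mkdir -p pics; ls; cat > h.py <<'E'
import numpy as np, cv2, pickle
from scipy.spatial.transform import Rotation as R
from station import ctrl, imaging
def snap(n,f=None):
    o=ctrl.get_obs(); im=imaging.get_image(n)
    K=np.array([[im['fx'],0,im['cx']],[0,im['fy'],im['cy']],[0,0,1]])
    if 'extrinsics' in im: C=np.linalg.inv(np.array(im['extrinsics']))
    else:
        T=np.eye(4); T[:3,:3]=R.from_rotvec(o['tool_rot']).as_matrix(); T[:3,3]=o['tool_pos']; C=T@np.array(im['hand_eye'])
    if f: cv2.imwrite('pics/'+f+'.png',im['color']); pickle.dump((K,C),open('pics/'+f+'.pkl','wb'))
    return im['color'],K,C
def load(f):
    return (cv2.imread('pics/'+f+'.png'),)+pickle.load(open('pics/'+f+'.pkl','rb'))
def ray(K,C,u,v): return C[:3,3],C[:3,:3]@np.linalg.inv(K)@np.array([u,v,1.])
def onz(K,C,u,v,z):
    p,d=ray(K,C,u,v); return p+d*(z-p[2])/d[2]
def proj(K,C,P):
    c=np.linalg.inv(C)@np.append(P,1); q=K@c[:3]; return q[:2]/q[2]
E
python3 - <<'E'
from h import *
for n in('scene','top','wrist'):
    c,K,C=snap(n,n+'0'); print(n,K[0,0],C[:3,3].round(3),C[:3,2].round(2))
a=cv2.imread('pics/top0.png');
o=ctrl.get_obs();print(o['tool_pos'],o['tool_rot'],o['t'])
E
```

```text
pics
scene 480.0634816989541 [-0.233 -0.855  1.011] [ 0.5   0.57 -0.65]
top 511.9339090719973 [ 0.343 -0.03   1.455] [ 0.1  -0.02 -0.99]
wrist 378.7690446350624 [0.193 0.599 0.372] [ 0.27 -0.12 -0.96]
[0.26073658 0.56749402 0.23035651] [-6.71314691e-01 -3.06847975e+00  2.33833725e-03] 0.15
```

View pics/top0.png

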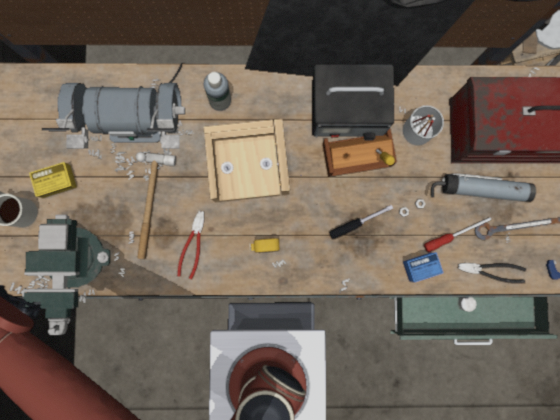

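View pics/scene0.png

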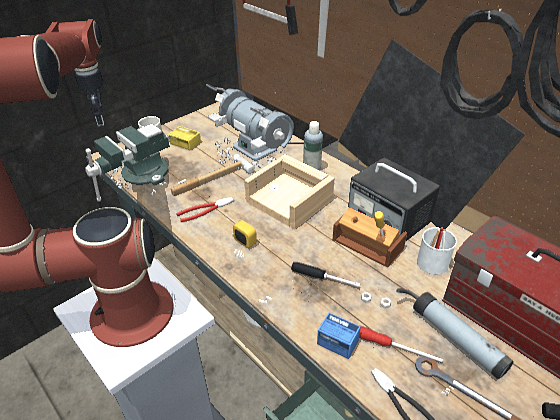

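The top view shows the driver with its handle at (333,233) and tip at (392,207), the cabinet at (246,160) with its cam at (265,163), and the rest at (360,153) with the yellow driver at (387,155). I'll zoom in.

```bash
python3 - <<'E'
from h import *
a,K,C=load('top0'); c=a[112:248,196:406]
c=cv2.resize(c,None,fx=3.8,fy=3.8,interpolation=cv2.INTER_CUBIC)
s,K2,C2=load('scene0'); d=s[180:280,230:420]
cv2.imwrite('pics/c1.png',c)
for n,(u,v),z in [('handle end',(333,233),.014),('tip',(392,207),.014),('cam',(265,163),.03),('twin',(227,168),.03),('rest',(343,155),.09),('yellow',(387,155),.15),('box edge front',(353,133),.1)]: print(n,onz(K,C,u,v,z).round(3))
cv2.imwrite('pics/c2.png',cv2.resize(d,None,fx=4,fy=4,interpolation=cv2.INTER_CUBIC))
E
```

```text
handle end [ 0.421 -0.183  0.014]
tip [ 0.495 -0.352  0.014]
cam [0.618 0.009 0.03 ]
twin [0.604 0.116 0.03 ]
rest [ 0.629 -0.204  0.09 ]
yellow [ 0.616 -0.311  0.15 ]
box edge front [ 0.687 -0.231  0.1  ]
```

View pics/c1.png

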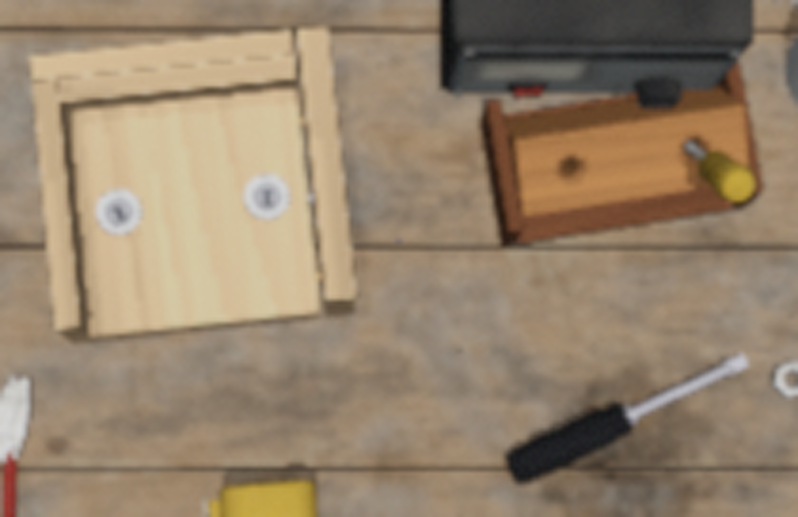

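View pics/c2.png

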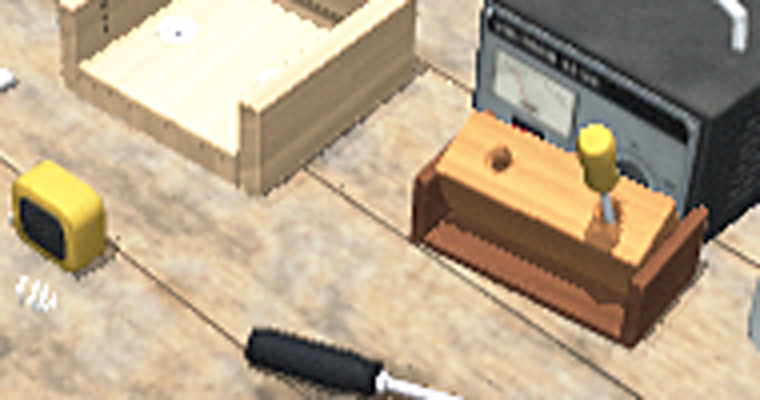

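```bash
cat >> h.py <<'E'
def tri(A,B):
    (p,d),(q,e)=A,B; s=np.linalg.lstsq(np.c_[d,-e],q-p,rcond=None)[0]
    a,b=p+d*s[0],q+e*s[1]; return (a+b)/2,np.linalg.norm(a-b)
def frame(z,y):  # tool rotation from z dir, approximate y dir
    z=np.array(z,float)/np.linalg.norm(z); y=np.array(y,float); y-=z*(y@z); y/=np.linalg.norm(y)
    return np.c_[np.cross(y,z),y,z]
def plan(P,Rt,cur=None):
    """turn about TCP first, then shift in the turned frame"""
    o=ctrl.get_obs(); R0=R.from_rotvec(o['tool_rot']).as_matrix(); p=np.array(o['tool_pos'])
    w=np.degrees(R.from_matrix(R0.T@Rt).as_rotvec()); s=(Rt.T@(np.array(P)-p))*1000; s0=(R0.T@(np.array(P)-p))*1000
    n=int(np.ceil(max(abs(w).max()/8,1e-6))); m=int(np.ceil(abs(s).max()/50-1e-6)); k=int(np.ceil(abs(s0).max()/50-1e-6))
    print('turn deg',w.round(1),'rows',n,(w/8/n).round(2),'| shift after turn',s.round(1),'rows',m,(s/50/m).round(2),'| shift before',s0.round(1),'rows',k,(s0/50/k).round(2))
E
python3 - <<'E'
from h import *
a,K,C=load('top0'); s,K2,C2=load('scene0')
f=lambda x,y:(196+(x+.5)/3.8-.5,112+(y+.5)/3.8-.5); g=lambda x,y:(230+(x+.5)/4-.5,180+(y+.5)/4-.5)
end,jn,tip=[onz(K,C,*f(*p),.014) for p in((513,466),(627,412),(742,362))]
print(end,jn,tip,np.linalg.norm(tip-end),np.degrees(np.arctan2(*(tip-end)[1::-1])))
c1=onz(K,C,*f(267,197),.032);c2=onz(K,C,*f(118,212),.032);print('cam',c1,c2,np.degrees(np.arctan2(*(c2-c1)[1::-1])),np.linalg.norm(c1-c2))
print('hole',tri(ray(K,C,*f(570,166)),ray(K2,C2,*g(500,158))))
print('yel mouth',tri(ray(K,C,*f(690,148)),ray(K2,C2,*g(608,222))))
print('handle top yel',tri(ray(K,C,*f(738,185)),ray(K2,C2,*g(597,133))))
x=onz(K,C,*f(508,243),.03)-onz(K,C,*f(757,203),.03);print('rest yaw',np.degrees(np.arctan2(x[1],x[0]))-90)
o=np.array(ctrl.get_obs()['tool_pos'])
E
```

```text
[ 0.41757415 -0.17606118  0.014     ] [ 0.45761455 -0.26161975  0.014     ] [ 0.49496681 -0.34854591  0.014     ] 0.18905185485137876 -65.83456874771936
cam [0.61649871 0.00615059 0.032     ] [0.60519286 0.11625257 0.032     ] 95.8628824146923 0.11068092763391131
hole (array([ 0.62955059, -0.21271472,  0.08334059]), np.float64(0.0006275115223807495))
yel mouth (array([ 0.64540582, -0.30184108,  0.06987831]), np.float64(0.0001862385713767357))
handle top yel (array([ 0.59617492, -0.31150337,  0.18750271]), np.float64(0.003550820095126673))
rest yaw 9.199621660401903
```

```bash
python3 - <<'E'
from h import *
d=np.array([np.cos(np.radians(-65.8)),np.sin(np.radians(-65.8)),0]); t=np.radians(35)
z=d*np.sin(t)-np.array([0,0,np.cos(t)]); Rt=frame(z,[-d[1],d[0],0])
P=np.array([.436,-.217,.007]); print(P-.12*z); plan(P-.12*z,Rt)
E
```

```text
[ 0.40778534 -0.15421953  0.10529825]
turn deg [ 12.5 -33.4  39.8] rows 5 [ 0.31 -0.84  1.  ] | shift after turn [-516.9 -161.7  514.6] rows 11 [-0.94 -0.29  0.94] | shift before [-435.  -594.2  125.9] rows 12 [-0.73 -0.99  0.21]
```

>>> play_rows:
  series:
    - [1,[-0.73,-0.99,0.1],[0,0,0]]
    - [1,[-0.73,-0.99,0.1],[0,0,0]]
    - [1,[-0.73,-0.99,0.1],[0,0,0]]
    - [1,[-0.73,-0.99,0.1],[0,0,0]]
    - [1,[-0.73,-0.99,0.1],[0,0,0]]
    - [1,[-0.73,-0.99,0.1],[0,0,0]]
    - [1,[-0.73,-0.99,0.1],[0,0,0]]
    - [1,[-0.73,-0.99,0.1],[0,0,0]]

```text
t: 1.15
tool_pos: [0.3608, 0.0843, 0.1911]
tool_rot: [0.67, 3.068, 0.0]
contact_force: [1.4, 0.5, 0.3]
opening: 0.0854
grip_force: 0.0
```

>>> play_rows:
  series:
    - [1,[-0.73,-0.99,0.2],[0,0,0]]
    - [1,[-0.73,-0.99,0.2],[0,0,0]]
    - [1,[-0.73,-0.99,0.2],[0,0,0]]
    - [1,[-0.73,-0.99,0.2],[0.31,-0.84,1]]
    - [1,[0,0,0],[0.31,-0.84,1]]
    - [1,[0,0,0],[0.31,-0.84,1]]
    - [1,[0,0,0],[0.31,-0.84,1]]
    - [1,[0,0,0],[0.31,-0.84,1]]

```text
t: 2.15
tool_pos: [0.4102, -0.1549, 0.151]
tool_rot: [1.404, 2.19, -0.436]
contact_force: [-0.7, 0.1, 0.2]
opening: 0.0852
grip_force: 0.0
```

```bash
cat > lie.py <<'E'
from h import *
d=np.array([np.cos(np.radians(-65.8)),np.sin(np.radians(-65.8)),0]); t=np.radians(35)
z=d*np.sin(t)-np.array([0,0,np.cos(t)]); Rt=frame(z,[-d[1],d[0],0])
P=np.array([.436,-.217,.007]); plan(P,Rt); print(ctrl.get_obs()['t'])
E
python3 lie.py; python3 - <<'E'
from h import *
c,K,C=snap('wrist','w1')
for p in([.4176,-.1761,.014],[.4576,-.2616,.014],[.495,-.3485,.014]): print(proj(K,C,p))
E
```

```text
turn deg [ 0.2 -0.5  0.4] rows 1 [ 0.03 -0.07  0.05] | shift after turn [ 27.6  -1.9 156.5] rows 4 [ 0.14 -0.01  0.78] | shift before [ 26.1  -2.4 156.7] rows 4 [ 0.13 -0.01  0.78]
2.15
[275.2536274 120.2580926]
[276.74745404 206.88890562]
[274.96762769 262.2186367 ]
```

View pics/w1.png

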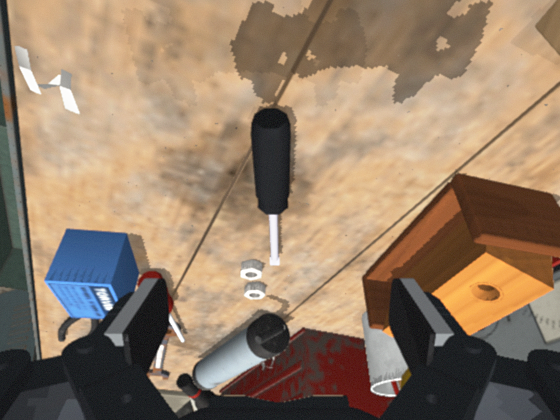

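The wrist view confirms the driver: handle end at (271,112), shank junction at (273,210), tip at (275,263), all within about 3 mm of the prediction. I'm descending to grip it.

>>> play_rows:
  series:
    - [0.7,[0.55,-0.04,0.8],[0,0,0]]
    - [0.7,[0,0,0.8],[0,0,0]]
    - [0.7,[0,0,0.8],[0,0,0]]
    - [0.7,[0,0,0.5],[0,0,0]]
    - [0.7,[0,0,0.2],[0,0,0]]
    - [0,[0,0,0],[0,0,0]]
    - [0,[0,0,0],[0,0,0]]
    - [0,[0,0,0],[0,0,0]]
  force: 80

```text
t: 3.2
tool_pos: [0.4363, -0.2143, 0.0086]
tool_rot: [1.399, 2.196, -0.434]
contact_force: [-0.8, 1.7, 3.2]
opening: 0.0261
grip_force: 79.4
```

>>> play_rows:
  series:
    - [0,[0,0,0],[0,0,0]]
    - [0,[0,0,0],[0,0,0]]
    - [0,[0,0,0],[0,0,0]]

```text
t: 3.58
tool_pos: [0.4363, -0.2144, 0.0086]
tool_rot: [1.4, 2.196, -0.435]
contact_force: [-3.1, 5.0, 7.2]
opening: 0.0261
grip_force: 80.1
```

```bash
python3 lie.py
```

```text
turn deg [ 0.3 -0.7  0.7] rows 1 [ 0.04 -0.08  0.08] | shift after turn [-1.  -1.4  2.6] rows 1 [-0.02 -0.03  0.05] | shift before [-1.  -1.4  2.6] rows 1 [-0.02 -0.03  0.05]
3.575
```

```bash
cat > ins.py <<'E'
from h import *
import sys
o=ctrl.get_obs(); R0=R.from_rotvec(o['tool_rot']).as_matrix()
d0=np.array([np.cos(np.radians(-65.8)),np.sin(np.radians(-65.8)),0])
if len(sys.argv)<2:
    c=np.array([.456,-.2624,.014]); np.savez('grip.npz',d=R0.T@d0,tip=R0.T@(c+.1*d0-o['tool_pos']))
    print(R0.T@d0,R0.T@(c+.1*d0-o['tool_pos'])); P=np.array(o['tool_pos'])+[-.0,0,.2]; plan(P,R0)
g=np.load('grip.npz'); YAW=np.radians(10); u=np.array([np.cos(YAW),np.sin(YAW),0]); k=np.array([0,0,1.])
db=np.sin(np.radians(25))*u-np.cos(np.radians(25))*k
yb=np.cross(k,u); A=np.c_[np.cross(yb,db),yb,db]; yt=np.array([0,1.,0]); B=frame(g['d'],yt)
Rt=A@B.T; M=np.array([.6296,-.2127,.083]); out=float(sys.argv[1]) if len(sys.argv)>1 else .08
P=M-db*out-Rt@g['tip']; print('target',P,'tool z',Rt[:,2],'y',Rt[:,1]); plan(P,Rt)
E
python3 ins.py
```

```text
[-0.82577683 -0.01282941  0.56385107] [-0.12845344 -0.00368548  0.08118408]
turn deg [0. 0. 0.] rows 1 [0. 0. 0.] | shift after turn [-112.8   -0.4 -165.2] rows 4 [-0.56 -0.   -0.83] | shift before [-112.8   -0.4 -165.2] rows 4 [-0.56 -0.   -0.83]
target [ 0.52797343 -0.22885583  0.29089241] tool z [-0.50368135 -0.08146653 -0.86003971] y [-0.17897346  0.98378519  0.0116274 ]
turn deg [ -3.2  55.3 -79. ] rows 10 [-0.04  0.69 -0.99] | shift after turn [  68.8  -27.4 -287.8] rows 6 [ 0.23 -0.09 -0.96] | shift before [-202.    76.4 -204.1] rows 5 [-0.81  0.31 -0.82]
```

>>> play_rows:
  series:
    - [0,[-0.2,0,-0.3],[0,0,0]]
    - [0,[-0.56,0,-0.83],[0,0,0]]
    - [0,[-0.56,0,-0.83],[0,0,0]]
    - [0,[-0.56,0,-0.83],[0,0,0]]
    - [0,[-0.56,0,-0.83],[0,0,0]]
    - [0,[-0.56,0,-0.83],[0,0,0]]
    - [0,[0,0,0],[0,0,0]]

```text
t: 4.45
tool_pos: [0.4376, -0.2134, 0.2819]
tool_rot: [1.397, 2.188, -0.431]
contact_force: [0.1, 0.4, -2.9]
opening: 0.0257
grip_force: 79.1
```

>>> play_rows:
  series:
    - [0,[0,0,0],[-0.04,0.69,-0.99]]
    - [0,[0,0,0],[-0.04,0.69,-0.99]]
    - [0,[0,0,0],[-0.04,0.69,-0.99]]
    - [0,[0,0,0],[-0.04,0.69,-0.99]]
    - [0,[0,0,0],[-0.04,0.69,-0.99]]
    - [0,[0,0,0],[-0.04,0.69,-0.99]]
    - [0,[0,0,0],[-0.04,0.69,-0.99]]
    - [0,[0,0,0],[-0.04,0.69,-0.99]]

```text
t: 5.45
tool_pos: [0.4352, -0.2127, 0.2737]
tool_rot: [-0.109, -2.798, 0.142]
contact_force: [0.7, -0.1, -1.6]
opening: 0.0262
grip_force: 79.0
```

>>> play_rows:
  series:
    - [0,[0,0,0],[-0.04,0.69,-0.99]]
    - [0,[0,0,0],[-0.04,0.69,-0.99]]
    - [0,[0,0,0],[0,0,0]]

```text
t: 5.82
tool_pos: [0.4356, -0.2123, 0.2725]
tool_rot: [0.242, -2.591, 0.047]
contact_force: [0.4, 0.7, -1.7]
opening: 0.0259
grip_force: 79.0
```

```bash
python3 ins.py .05; python3 - <<'E'
from h import *
o=ctrl.get_obs(); print(o['q'],o['tool_pos'],o['opening'])
R0=R.from_rotvec(o['tool_rot']).as_matrix(); g=np.load('grip.npz'); tip=o['tool_pos']+R0@g['tip']; print('tip',tip)
out=[]
for n in('scene','top'):
    c,K,C=snap(n,n+'1'); uv=proj(K,C,tip); j=proj(K,C,tip-.1*R0@g['d']); e=proj(K,C,tip-.195*R0@g['d']);print(n,uv,j,e)
    x,y=[int(v) for v in j]; out.append(cv2.resize(c[max(y-50,0):y+50,max(x-50,0):x+50],(400,400),interpolation=cv2.INTER_CUBIC)); print(max(x-50,0),max(y-50,0))
cv2.imwrite('pics/m1.png',np.hstack(out))
E
```

```text
target [ 0.54045937 -0.22665423  0.26370318] tool z [-0.50368135 -0.08146653 -0.86003971] y [-0.17897346  0.98378519  0.0116274 ]
turn deg [ 0.1 -0.2  0.2] rows 1 [ 0.01 -0.03  0.02] | shift after turn [-90.8 -33.  -44.1] rows 2 [-0.91 -0.33 -0.44] | shift before [-90.5 -33.2 -44.5] rows 2 [-0.91 -0.33 -0.45]
[-0.43978835  0.01146307  1.65267871 -0.31309674  1.92063219 -2.23829989] [ 0.43559831 -0.21233373  0.27245126] 0.02589531871590971
tip [ 0.50329281 -0.20161974  0.13677743]
scene [322.55821961 223.43128671] [315.02416363 205.70905369] [306.84337634 186.46552546]
265 155
top [344.83245121 198.80626676] [353.05572025 211.18892379] [362.12079664 224.8391803 ]
303 161
```

View pics/m1.png

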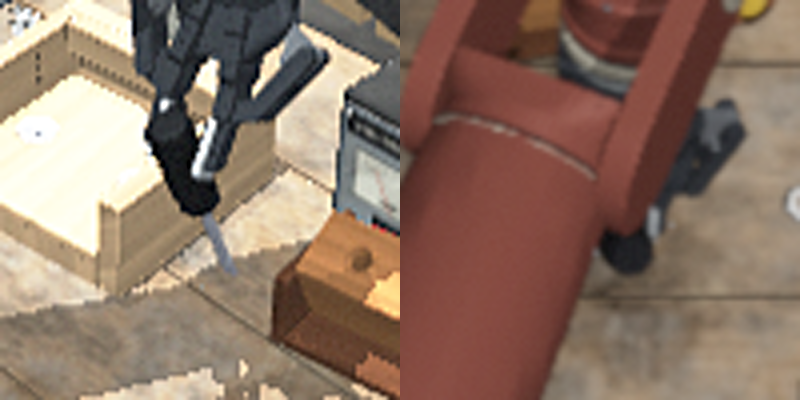

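The scene view puts the tip at (323,223), against a predicted (322.6,223.4), so the in-hand pose is right. I'm moving over the mouth.

>>> play_rows:
  series:
    - [0,[-0.6,-0.22,-0.3],[0,0,0]]
    - [0,[-0.6,-0.22,-0.3],[0,0,0]]
    - [0,[-0.6,-0.22,-0.3],[0,0,0]]
    - [0,[0,0,0],[0,0,0]]
    - [0,[0,0,0],[0,0,0]]

```text
t: 6.55
tool_pos: [0.5398, -0.2271, 0.2684]
tool_rot: [0.24, -2.596, 0.05]
contact_force: [-0.2, -0.3, -1.4]
opening: 0.0258
grip_force: 79.0
```

```bash
python3 ins.py .02; python3 - <<'E'
from h import *
c,K,C=snap('scene','scene2'); o=ctrl.get_obs(); R0=R.from_rotvec(o['tool_rot']).as_matrix(); g=np.load('grip.npz'); tip=o['tool_pos']+R0@g['tip']
print(tip, proj(K,C,tip), proj(K,C,[.6296,-.2127,.083]))
w,K2,C2=snap('wrist','w2'); print(proj(K2,C2,tip), proj(K2,C2,[.6296,-.2127,.083]))
m=np.zeros((420,1010,3),np.uint8); m[:,:450]=cv2.resize(c[175:245,315:390],(450,420),interpolation=cv2.INTER_CUBIC); m[:,450:]=w
cv2.imwrite('pics/m2.png',cv2.resize(m,(800,333)))
E
```

```text
target [ 0.5529453  -0.22445262  0.23651394] tool z [-0.50368135 -0.08146653 -0.86003971] y [-0.17897346  0.98378519  0.0116274 ]
turn deg [-0.1 -0.   0.1] rows 1 [-0.01 -0.    0.01] | shift after turn [-27.8  -0.1  20.6] rows 1 [-0.56 -0.    0.41] | shift before [-27.8  -0.1  20.5] rows 1 [-0.56 -0.    0.41]
[ 0.60800422 -0.21675249  0.13316137] [352.07667751 210.01799379] [354.51598073 219.22472869]
[273.34790856 389.63190098] [273.48787964 404.7331107 ]
```

View pics/m2.png

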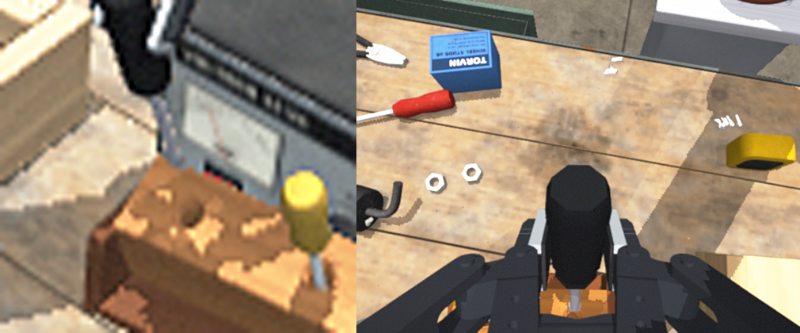

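>>> play_rows:
  series:
    - [0,[-0.56,0,0.41],[0,0,0]]
    - [0,[-0.25,0,0.17],[0,0,0]]
    - [0,[-0.17,0,0.11],[0,0,0]]
    - [0,[-0.17,0,0.11],[0,0,0]]
    - [0,[-0.17,0,0.11],[0,0,0]]
    - [0,[0,0,0],[0,0,0]]

```text
t: 7.4
tool_pos: [0.5731, -0.221, 0.1938]
tool_rot: [0.241, -2.594, 0.052]
contact_force: [-0.4, -4.4, -4.1]
opening: 0.0263
grip_force: 79.9
```

```bash
python3 ins.py -- -.057 2>/dev/null || sed -i 's/float(sys.argv\[1\])/float(sys.argv[-1])/' ins.py; python3 ins.py -.057;  python3 - <<'E'
from h import *
c,K,C=snap('scene','scene3'); cv2.imwrite('pics/m3.png',cv2.resize(c[165:245,310:400],(540,480),interpolation=cv2.INTER_CUBIC))
E
```

```text
target [ 0.58499252 -0.21880183  0.16672824] tool z [-0.50368135 -0.08146653 -0.86003971] y [-0.17897346  0.98378519  0.0116274 ]
turn deg [-0.1 -0.1  0.1] rows 1 [-0.02 -0.01  0.01] | shift after turn [-24.2  -0.3  17.1] rows 1 [-0.48 -0.01  0.34] | shift before [-24.3  -0.3  17.1] rows 1 [-0.49 -0.01  0.34]
```

View pics/m3.png

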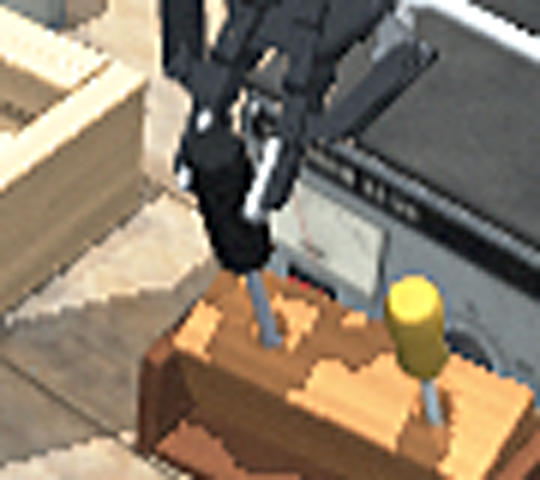

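The shank enters the bore at crop position (268,340), and the forces are low. I'm pushing it fully in.

>>> play_rows:
  series:
    - [0,[-0.16,0,0.11],[0,0,0]]
    - [0,[-0.16,0,0.11],[0,0,0]]
    - [0,[-0.14,0,0.1],[0,0,0]]
    - [0,[0,0,0],[0,0,0]]

```text
t: 7.95
tool_pos: [0.5844, -0.2187, 0.1689]
tool_rot: [0.24, -2.594, 0.052]
contact_force: [0.2, -4.9, -4.5]
opening: 0.0256
grip_force: 80.2
```

```bash
python3 ins.py -.060
```

```text
target [ 0.58624112 -0.21858167  0.16400932] tool z [-0.50368135 -0.08146653 -0.86003971] y [-0.17897346  0.98378519  0.0116274 ]
turn deg [-0.1 -0.1  0.1] rows 1 [-0.02 -0.01  0.01] | shift after turn [-4.  -0.3  3.3] rows 1 [-0.08 -0.01  0.07] | shift before [-4.  -0.3  3.3] rows 1 [-0.08 -0.01  0.07]
```

>>> play_rows:
  series:
    - [0,[-0.05,0,0.04],[0,0,0]]
    - [0.5,[0,0,0],[0,0,0]]
    - [0.7,[0,0,0],[0,0,0]]
    - [0.9,[0,0,0],[0,0,0]]
    - [0.9,[0,0,-0.3],[0,0,0]]
    - [0.9,[0,0,-0.6],[0,0,0]]
    - [0.9,[0,0,-0.8],[0,0,0]]
    - [0.9,[0,0,-0.8],[0,0,0]]

```text
t: 8.95
tool_pos: [0.6497, -0.2068, 0.2765]
tool_rot: [0.242, -2.596, 0.05]
contact_force: [0.7, 0.1, -0.2]
opening: 0.0769
grip_force: 0.0
```

```bash
cat > end.py <<'E'
from h import *
import sys
# end grasp: lean angle, distance of TCP from mouth along tool axis
lean=np.radians(31.5); YAW=np.radians(10); u=np.array([np.cos(YAW),np.sin(YAW),0]); k=np.array([0,0,1.])
d=np.sin(lean)*u-np.cos(lean)*k; db=np.sin(np.radians(25))*u-np.cos(np.radians(25))*k
M=np.array([.6296,-.2127,.083]); Rt=frame(d,u)
H=M-.135*d   # handle end
if __name__=='__main__':
    print('handle end',H); plan(H+d*float(sys.argv[1]),Rt)
E
python3 end.py -.12; python3 - <<'E'
from h import *
from end import *
c,K,C=snap('scene','scene4'); w,K2,C2=snap('wrist','w4'); print(proj(K,C,H),proj(K,C,H+.095*d),proj(K2,C2,H))
m=np.zeros((420,1010,3),np.uint8); m[:,:450]=cv2.resize(c[175:245,315:390],(450,420),interpolation=cv2.INTER_CUBIC); m[:,450:]=w
cv2.imwrite('pics/m4.png',cv2.resize(m,(800,333))); print(ctrl.get_obs()['q'])
E
```

```text
handle end [ 0.56013431 -0.22494867  0.19810642]
turn deg [-47.9 -49.   80.7] rows 11 [-0.54 -0.56  0.92] | shift after turn [  -2.3 -118.9 -100.9] rows 3 [-0.02 -0.79 -0.67] | shift before [144.8  -0.7  57.9] rows 3 [ 0.97 -0.    0.39]
[344.54410248 200.82726835] [351.73872343 214.1008714 ] [276.21313728 148.54797726]
[-0.31914921  0.48220816  1.08501027 -0.26815892  2.03374402 -2.13977899]
```

View pics/m4.png

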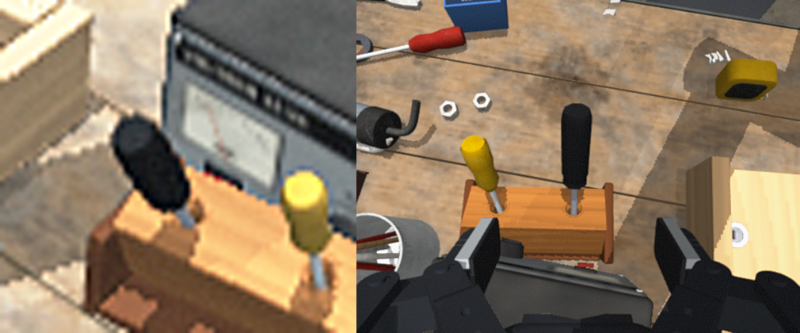

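The driver stands in the rest. Its handle end is at scene (342.8,201.3) and wrist (274.7,141). I'll triangulate it.

```bash
python3 - <<'E'
from h import *
import end
_,K,C=load('scene4');_,K2,C2=load('w4')
P,e=tri(ray(K,C,342.8,201.3),ray(K2,C2,274.7,141)); print(P,e)
v=end.M-P; print(np.linalg.norm(v),np.degrees(np.arctan2(np.hypot(*v[:2]),-v[2])),np.degrees(np.arctan2(v[1],v[0])))
E
```

```text
[ 0.55453114 -0.22561217  0.1994499 ] 0.0030871888737821346
0.13914969557038293 33.18916593984088 9.759620405108922
```

>>> play_rows:
  series:
    - [0.9,[0,0,-0.8],[0,0,0]]
    - [0.9,[0,0,0],[-0.5,-0.51,0.84]]
    - [0.9,[0,0,0],[-0.5,-0.51,0.84]]
    - [0.9,[0,0,0],[-0.5,-0.51,0.84]]
    - [0.9,[0,0,0],[-0.5,-0.51,0.84]]
    - [0.9,[0,0,0],[-0.5,-0.51,0.84]]
    - [0.9,[0,0,0],[-0.5,-0.51,0.84]]
    - [0.9,[0,0,0],[-0.5,-0.51,0.84]]

```text
t: 10.05
tool_pos: [0.6688, -0.204, 0.3087]
tool_rot: [-1.116, -2.886, -0.394]
contact_force: [0.2, 0.4, 0.0]
opening: 0.077
grip_force: 0.0
```

>>> play_rows:
  series:
    - [0.9,[0,0,0],[-0.5,-0.51,0.84]]
    - [0.9,[0,0,0],[-0.5,-0.51,0.84]]
    - [0.9,[0,0,0],[-0.5,-0.51,0.84]]
    - [0.9,[0,0,0],[-0.5,-0.51,0.84]]
    - [0.9,[0,0,0],[-0.5,-0.51,0.84]]
    - [0.9,[0,0,0],[0,0,0]]

```text
t: 10.8
tool_pos: [0.6676, -0.2028, 0.3076]
tool_rot: [1.753, 2.094, 0.591]
contact_force: [-0.2, -0.1, 0.3]
opening: 0.0769
grip_force: 0.0
```

```bash
sed -i 's/radians(31.5)/radians(32.3)/; s/^H=.*/H=np.array([.557,-.2255,.1985])/' end.py; python3 end.py -.06; python3 -c "
from h import *
print(ctrl.get_obs()['q'])"
```

```text
handle end [ 0.557  -0.2255  0.1985]
turn deg [-0.9 -0.2  0.1] rows 1 [-0.11 -0.03  0.01] | shift after turn [  -3.1 -153.7  -28.1] rows 4 [-0.02 -0.77 -0.14] | shift before [  -2.8 -154.1  -25.7] rows 4 [-0.01 -0.77 -0.13]
[-0.54200635 -0.09137263  1.69637197  0.38990488  1.13782841 -0.81205658]
```

>>> play_rows:
  series:
    - [0.9,[-0.01,-0.77,-0.13],[-0.11,-0.03,0]]
    - [0.9,[-0.01,-0.77,-0.13],[0,0,0]]
    - [0.9,[-0.01,-0.77,-0.13],[0,0,0]]
    - [0.9,[-0.01,-0.77,-0.13],[0,0,0]]
    - [0.9,[0,0,0],[0,0,0]]

```text
t: 11.42
tool_pos: [0.5257, -0.2313, 0.2472]
tool_rot: [1.747, 2.08, 0.601]
contact_force: [0.4, -0.5, 0.9]
opening: 0.0766
grip_force: 0.0
```

```bash
python3 end.py .040; python3 - <<'E'
from h import *
from end import *
w,K2,C2=snap('wrist','w5'); print(proj(K2,C2,H),proj(K2,C2,H+.095*d))
g=cv2.cvtColor(w,cv2.COLOR_BGR2HSV); m=((g[...,2]<45)).astype(np.uint8); m[330:]=0
n,l,s,c=cv2.connectedComponentsWithStats(m)
for i in range(1,n):
    if s[i,4]>400: print(s[i],c[i].round(1))
E
```

```text
handle end [ 0.557  -0.2255  0.1985]
turn deg [-0.   0.1 -0.1] rows 1 [-0.    0.01 -0.01] | shift after turn [ 0.2  0.9 98.2] rows 2 [0.   0.01 0.98] | shift before [ 0.3  1.  98.2] rows 2 [0.   0.01 0.98]
[280.99285742 234.50519963] [280.38521999 192.66228901]
[ 344  110   51  197 1809] [365.6 223.4]
[ 247  179   46   71 2190] [269.5 213.8]
[ 143  276   39   54 1234] [166.3 308.9]
[ 377  276   38   54 1242] [390.8 308.7]
```

View pics/w5.png

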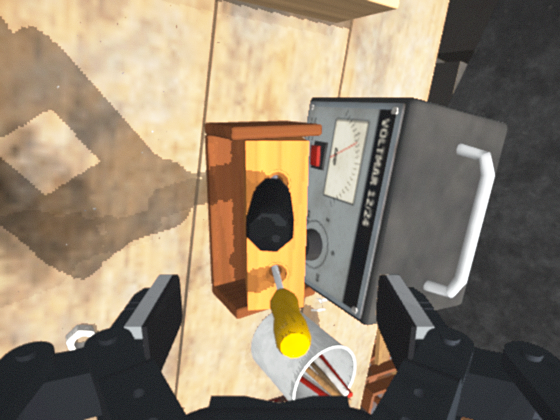

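The wrist view shows the handle end centred near (270,228), about 6 mm further towards −x than I had it. I'll refine from three rays.

```bash
python3 - <<'E'
from h import *
import end
rs=[]
for f,u,v in(('scene4',342.8,201.3),('w4',274.7,141),('w5',270,228)):
    _,K,C=load(f); rs.append(ray(K,C,u,v))
A=0;b=0
for p,d in rs:
    d=d/np.linalg.norm(d); Q=np.eye(3)-np.outer(d,d); A=A+Q; b=b+Q@p
P=np.linalg.solve(A,b); print(P)
for f in('scene4','w4','w5'):
    _,K,C=load(f); print(proj(K,C,P))
v=end.M-P; print(np.linalg.norm(v),np.degrees(np.arctan2(np.hypot(*v[:2]),-v[2])),np.degrees(np.arctan2(v[1],v[0])))
E
```

```text
[ 0.5534659  -0.22444513  0.196695  ]
[342.69297641 202.23408404]
[278.69261376 140.63722399]
[274.3036504  231.89160011]
0.1373349981179714 34.11983699458974 8.76982650570342
```

```bash
sed -i 's/radians(32.3)/radians(33)/; s/^H=.*/H=np.array([.554,-.2245,.1975])/' end.py; python3 end.py .040
```

```text
handle end [ 0.554  -0.2245  0.1975]
turn deg [-0.6  0.1  0. ] rows 1 [-0.08  0.02  0.  ] | shift after turn [ 2.1 -4.6 98.1] rows 2 [ 0.02 -0.05  0.98] | shift before [ 2.3 -3.5 98.1] rows 2 [ 0.02 -0.03  0.98]
```

>>> play_rows:
  series:
    - [0.9,[0.04,-0.08,0],[-0.08,0,0]]
    - [0.9,[0,0,0.4],[0,0,0]]
    - [0.9,[0,0,0.4],[0,0,0]]
    - [0.9,[0,0,0.4],[0,0,0]]
    - [0.9,[0,0,0.4],[0,0,0]]
    - [0.9,[0,0,0.36],[0,0,0]]
    - [0.9,[0,0,0],[0,0,0]]

```text
t: 12.35
tool_pos: [0.5763, -0.2195, 0.1628]
tool_rot: [1.739, 2.074, 0.613]
contact_force: [0.6, 0.4, -0.0]
opening: 0.0767
grip_force: 0.0
```

>>> play_rows:
  series:
    - [0.4,[0,0,0],[0,0,0]]
    - [0.4,[0,0,0],[0,0,0]]
    - [0,[0,0,0],[0,0,0]]
    - [0,[0,0,0],[0,0,0]]
    - [0,[0,0,0],[0,0,0]]
    - [0,[0,0,0],[0,0,0]]
    - [0,[0,0,0],[0,0,0]]
  force: 90

```text
t: 13.22
tool_pos: [0.575, -0.2211, 0.1645]
tool_rot: [1.739, 2.073, 0.608]
contact_force: [-8.2, -1.5, 3.9]
opening: 0.027
grip_force: 86.9
```

```bash
python3 - <<'E'
from h import *
o=ctrl.get_obs(); print(o['tool_pos'],o['opening'],o['wrist_torque'],o['q'])
R0=R.from_rotvec(o['tool_rot']).as_matrix(); print(R0)
# extraction along bore (block z) in tool frame
from end import *
print('bore out in tool',R0.T@(-db), 'tip->', np.array(o['tool_pos'])+.155*R0[:,2])
E
```

```text
[ 0.57501702 -0.22113353  0.16449028] 0.026999356051201778 [-0.26217756  1.70563695  0.02297246] [-0.67681918 -0.17537515  2.02276491  0.51991147  0.95754005 -1.08313699]
[[-0.17328166  0.82690194  0.53498284]
 [ 0.98486689  0.14728913  0.09134068]
 [-0.00326737  0.54271455 -0.83991085]]
bore out in tool [-0.00311813  0.13690261 -0.9905796 ] tip-> [ 0.65793936 -0.20697573  0.0343041 ]
```

>>> play_rows:
  series:
    - [0,[0,0.03,-0.2],[0,0,0]]
    - [0,[0,0.05,-0.35],[0,0,0]]
    - [0,[0,0.06,-0.45],[0,0,0]]
    - [0,[0,0.06,-0.5],[0,0,0]]
    - [0,[0,0.07,-0.6],[0,0,0]]
    - [0,[0,0.07,-0.8],[0,0,0]]
    - [0,[0,0,0],[0,0,0]]

```text
t: 14.1
tool_pos: [0.5131, -0.2326, 0.3012]
tool_rot: [1.732, 2.064, 0.611]
contact_force: [-0.1, -0.6, -0.6]
opening: 0.0267
grip_force: 87.7
```

```bash
cat > cam.py <<'E'
from h import *
import sys
CY=np.radians(5.9)
def camtarget(h,ang,tip=None,face=np.array([.6165,.0062,.026])):
    # driver along tool z; blade along tool x; slot heading CY-ang ; tool y heading = slot+90
    s=CY-ang; y=np.array([-np.sin(s),np.cos(s),0]); Rt=frame([0,0,-1],y)
    return face+[0,0,h]-Rt@(np.array([0,0,.155]) if tip is None else tip),Rt
if __name__=='__main__':
    g=np.load('g2.npz')['tip'] if len(sys.argv)>3 else None
    P,Rt=camtarget(float(sys.argv[1]),float(sys.argv[2]),g); print(P); plan(P,Rt)
E
python3 cam.py .1 .1; python3 - <<'E'
from h import *
o=ctrl.get_obs();print(o['opening'],o['contact_force'],o['wrist_torque'])
_,K,C=load('top0')
# cam slots: high-res analysis of dark pixels inside the white discs
a=cv2.imread('pics/top0.png')[...,1]
print(a[158:170,260:273])
E
```

```text
[0.6165 0.0062 0.281 ]
turn deg [ 27.3  23.8 -77.7] rows 10 [ 0.34  0.3  -0.97] | shift after turn [-104.1  238.5   20.2] rows 5 [-0.42  0.95  0.08] | shift before [217.8 109.1  93.8] rows 5 [0.87 0.44 0.38]
0.02673963031184279 [-0.10441854 -0.63350966 -0.56957297] [-0.07599027  0.42864179 -0.04300134]
[[191 193 197 202 199 196 201 205 207 201 195 193 191]
 [192 198 206 211 209 205 204 207 210 205 197 194 191]
 [196 206 211 208 200 191 189 193 202 209 207 197 190]
 [199 210 207 197 182 175 171 174 187 202 210 201 191]
 [201 211 200 183 173 154 138 160 179 194 208 202 191]
 [202 210 197 179 176 154 134 163 179 187 203 199 189]
 [201 210 199 181 175 154 132 163 178 186 204 201 191]
 [195 206 205 187 170 153 133 154 175 193 207 198 187]
 [185 196 208 199 181 167 160 167 188 204 207 200 194]
 [186 191 203 207 203 194 193 197 203 206 200 195 193]
 [191 185 187 196 203 205 206 205 202 198 194 195 194]
 [192 190 185 185 191 193 197 194 188 191 195 195 193]]
```

>>> play_rows:
  series:
    - [0,[0,0,0],[0.34,0.3,-0.97]]
    - [0,[0,0,0],[0.34,0.3,-0.97]]
    - [0,[0,0,0],[0.34,0.3,-0.97]]
    - [0,[0,0,0],[0.34,0.3,-0.97]]
    - [0,[0,0,0],[0.34,0.3,-0.97]]
    - [0,[0,0,0],[0.34,0.3,-0.97]]
    - [0,[0,0,0],[0.34,0.3,-0.97]]
    - [0,[0,0,0],[0.34,0.3,-0.97]]

```text
t: 15.1
tool_pos: [0.5126, -0.2307, 0.2936]
tool_rot: [0.403, 3.04, 0.16]
contact_force: [0.3, 0.6, -2.0]
opening: 0.0268
grip_force: 87.6
```

>>> play_rows:
  series:
    - [0,[0,0,0],[0.34,0.3,-0.97]]
    - [0,[0,0,0],[0.34,0.3,-0.97]]
    - [0,[0,0,0],[0,0,0]]

```text
t: 15.48
tool_pos: [0.513, -0.23, 0.2937]
tool_rot: [0.007, -3.132, -0.019]
contact_force: [-0.4, -0.0, -1.8]
opening: 0.0267
grip_force: 87.8
```

```bash
python3 cam.py .1 .05;  python3 - <<'E'
from h import *
o=ctrl.get_obs();print(o['q']); R0=R.from_rotvec(o['tool_rot']).as_matrix(); tip=o['tool_pos']+.155*R0[:,2]
w,K,C=snap('wrist','w6'); s,K2,C2=snap('scene','scene6'); t,K3,C3=snap('top','top6')
for im,k,c in((w,K,C),(s,K2,C2)): print('pred tip',proj(k,c,tip),'jn',proj(k,c,tip-.1*R0[:,2]))
# wrist: steel-ness by rows: low saturation columns near the axis
u0,v0=proj(K,C,tip); h=cv2.cvtColor(w,cv2.COLOR_BGR2HSV)
for v in range(int(v0)-14,int(v0)+60,6):
    if v<420: print(v,[tuple(h[v,u,1:]) for u in range(int(u0)-12,int(u0)+14,2)].__repr__().replace('np.uint8',''))
E
```

```text
[0.6165 0.0062 0.281 ]
turn deg [ 0.7 -0.5 -2.8] rows 1 [ 0.09 -0.07 -0.35] | shift after turn [-115.9  230.4   12.7] rows 5 [-0.46  0.92  0.05] | shift before [-104.6  235.6   14.6] rows 5 [-0.42  0.94  0.06]
[-0.55649173 -0.11708178  1.6758052   0.00535417  1.5976674  -2.13134362]
pred tip [278.44031153 192.18025879] jn [278.37029513 236.47580268]
pred tip [331.77762433 226.23163055] jn [334.50178325 197.37062811]
178 [((97), (199)), ((96), (204)), ((96), (204)), ((96), (204)), ((97), (189)), ((95), (151)), ((95), (132)), ((92), (127)), ((94), (127)), ((96), (128)), ((97), (134)), ((98), (135)), ((92), (138))]
184 [((89), (198)), ((93), (202)), ((92), (211)), ((90), (155)), ((85), (132)), ((94), (130)), ((94), (130)), ((95), (124)), ((95), (123)), ((95), (126)), ((91), (131)), ((96), (130)), ((94), (128))]
190 [((82), (180)), ((94), (179)), ((98), (128)), ((29), (96)), ((12), (88)), ((86), (122)), ((94), (128)), ((98), (125)), ((93), (129)), ((93), (129)), ((92), (133)), ((94), (138)), ((97), (139))]
196 [((94), (135)), ((88), (127)), ((17), (91)), ((17), (92)), ((18), (85)), ((22)
[... 1141 characters left out ...]
 (15)), ((12), (22)), ((51), (15)), ((78), (23)), ((15), (17)), ((35), (22)), ((112), (16)), ((118), (13)), ((28), (18)), ((121), (19))]
238 [((27), (19)), ((71), (18)), ((96), (16)), ((26), (20)), ((26), (10)), ((113), (9)), ((38), (20)), ((51), (15)), ((57), (18)), ((64), (8)), ((198), (9)), ((74), (24)), ((30), (17))]
244 [((20), (26)), ((85), (18)), ((32), (16)), ((57), (18)), ((39), (13)), ((143), (16)), ((185), (11)), ((70), (22)), ((106), (12)), ((59), (13)), ((49), (21)), ((80), (16)), ((81), (22))]
250 [((0), (13)), ((22), (23)), ((91), (14)), ((113), (18)), ((78), (13)), ((28), (9)), ((58), (22)), ((135), (17)), ((61), (21)), ((128), (16)), ((30), (17)), ((55), (14)), ((67), (19))]
```

```bash
python3 - <<'E'
from h import *
w,K,C=load('w6'); h=cv2.cvtColor(w,cv2.COLOR_BGR2HSV)
print('wrist sat'); 
for v in range(180,200,2): print(v,h[v,262:290,1])
s,K,C=load('scene6'); h=cv2.cvtColor(s,cv2.COLOR_BGR2HSV)
for v in range(196,236,2): print(v,h[v,322:344,1], s[v,322:344:2,1])
E
```

```text
wrist sat
180 [ 94  94  95  95 100  96  93  94  94  94  92  93  94  90  91  88  92  91
  90  92  91  97  92  91  91  92  97  96]
182 [90 91 90 93 95 96 91 90 91 90 91 91 93 89 91 86 91 89 85 93 92 92 94 92
 90 93 99 93]
184 [89 91 94 91 89 93 93 93 92 93 90 89 85 91 94 93 94 92 95 97 95 93 95 94
 91 99 96 95]
186 [ 91  87  90  88  92  90  92  91  96  93  96  95  95  96  97 106  98  96
  98  94 101  97  94  97  96  92  94  95]
188 [ 90  89  85  85  87  93  92  94  92  90  83  92  99  89  94  96  94  98
  95 101  94  95  99  92  98  91  93  94]
190 [ 85  80  84  85  82  91  94 102  98  76  29  15  12  52  86  96  94  91
  98  92  93  91  93  93  92  92  94  94]
192 [90 90 90 92 89 93 90 95 91 75 25 15 18 43 84 96 94 90 92 90 95 90 96 93
 90 94 95 94]
194 [94 92 95 94 98 92 99 93 84 40 10 15 17 10 51 88 94 92 96 99 93 99 95 91
 93 90 91 90]
196 [88 95 95 96 94 98 88 58 17 18 17 17 18 12 22 17 63 87 88 94 97 98 95 97
 91 90 92 97]
198 [95 92 91 96 96 96 73 22 15 11 17 14 14 17 18 21 41 79 86 91 93 89 93 92
 94 90 90 88]
196 [ 85  82  87  87  84  87  86  88  73 255  93  26  57  70  43  21
[... 1867 characters left out ...]
[ 62  61  59  66  67  62  62  63  71  72  40  41  19  35 158 147 131 139
 137 139 136 139] [191 196 195 224 192 170 125  49  46  65  75]
228 [ 67  65  67  71  70  64  60  66  66  66  67  98 177 147 140 147 135 133
 121 130 143 128] [189 183 188 195 170 212  33  48  47  51  73]
230 [ 67  68  69  64  62  60  63  62  70  61  54 115 152 127 146 129 121 115
 129 118 143 137] [200 208 221 210 146 157  36  47  50  46  77]
232 [ 66  68  78  77  61  64  68  67  71  71  66 151 129 140 126 141 155 124
 141 131 129 135] [156 123 121 130 130 141  57  52  45  50  54]
234 [ 74  73  65  62  69  68  72  78  70  69  73 145 132 140 123 131 136 131
 138 130 129 136] [125 108 140 120 134 118  53  51  53  42  71]
```

```bash
python3 - <<'E'
from h import *
o=ctrl.get_obs(); R0=R.from_rotvec(o['tool_rot']).as_matrix()
_,K,C=load('scene6');_,K2,C2=load('w6')
for u in(273.7,277.7):
    P,e=tri(ray(K,C,334,227),ray(K2,C2,u,189.5)); print(P,e,R0.T@(P-o['tool_pos']))
J,e=tri(ray(K,C,335.4,199.5),ray(K2,C2,274.5,217)); print(J,e,R0.T@(J-o['tool_pos']))
# cam in scene0 & top0: white ring centroid of cam in the top picture
t,K3,C3=load('top0'); print('top cam pix',proj(K3,C3,[.6165,.0062,.032]))
_,K,C=load('scene0'); print('scene cam pix',proj(K,C,[.6165,.0062,.032]),proj(K,C,[.6052,.1163,.032]))
s=load('scene0')[0]
h=cv2.cvtColor(s,cv2.COLOR_BGR2HSV); m=((h[...,1]<25)&(h[...,2]>150)).astype(np.uint8); n,l,st,c=cv2.connectedComponentsWithStats(m)
for i in range(1,n):
    if st[i,4]>15 and 240<c[i][0]<340 and 150<c[i][1]<230: print(st[i],c[i])
E
```

```text
[ 0.51100601 -0.23341287  0.13921812] 0.0047311978237487866 [-0.0001626  -0.00406429  0.15512651]
[ 0.51245078 -0.23086755  0.13647737] 0.006838430509813057 [-0.00163768 -0.00155333  0.15788276]
[ 0.50498178 -0.23395484  0.23732001] 0.008201963891917623 [ 0.00676734 -0.00346927  0.05708474]
top cam pix [265.87718341 163.47322383]
scene cam pix [298.89365911 200.60898559] [273.60561959 187.12327485]
[252 152   9   4  16] [256.625 153.875]
[306 152  10  10  56] [310.125      156.42857143]
[227 154  29  19 172] [243.40116279 162.1627907 ]
[283 154  10   7  16] [286.875 157.   ]
[268 157   7   7  30] [270.5        159.73333333]
[276 176  10   7  30] [280.76666667 179.16666667]
[256 178  53  40 832] [283.4375     195.66706731]
```

```bash
python3 - <<'E'
import numpy as np; np.savez('g2.npz',tip=np.array([-.0005,-.001,.156]))
E
python3 cam.py .08 .08 g
```

```text
[0.61597716 0.00718825 0.262     ]
turn deg [ 0.7 -0.5 -1.2] rows 1 [ 0.08 -0.07 -0.15] | shift after turn [-109.2  235.9   32.4] rows 5 [-0.44  0.94  0.13] | shift before [-104.5  237.7   34.1] rows 5 [-0.42  0.95  0.14]
```

>>> play_rows:
  series:
    - [0,[-0.44,0.94,0],[0.08,-0.07,-0.15]]
    - [0,[-0.44,0.94,0],[0,0,0]]
    - [0,[-0.44,0.94,0],[0,0,0]]
    - [0,[-0.44,0.94,0],[0,0,0]]
    - [0,[-0.44,0.94,0],[0,0,0]]
    - [0,[0,0,0.6],[0,0,0]]
    - [0,[0,0,0.6],[0,0,0]]
    - [0,[0,0,0],[0,0,0]]

```text
t: 16.62
tool_pos: [0.6156, 0.0058, 0.2316]
tool_rot: [0.036, -3.136, -0.001]
contact_force: [-0.3, -0.1, -1.0]
opening: 0.0268
grip_force: 88.1
```

```bash
python3 cam.py .04 .08 g;  python3 - <<'E'
from h import *
o=ctrl.get_obs(); R0=R.from_rotvec(o['tool_rot']).as_matrix(); tip=o['tool_pos']+R0@np.load('g2.npz')['tip']; print(tip,o['q'])
w,K,C=snap('wrist','w7'); u,v=proj(K,C,tip); a,b=proj(K,C,[.6165,.0062,.032]); tw=proj(K,C,[.6052,.1163,.032]); print('tip',u,v,'cam',a,b,'twin',tw)
h=cv2.cvtColor(w,cv2.COLOR_BGR2HSV); m=(h[...,1]<45).astype(np.uint8)
x,y=int(a),int(b)
for r in range(y-34,y+36,2): print(r,''.join('#' if q<20 else '+' if q<45 else '.' for q in h[r,x-40:x+40,1]))
print(x-40); cv2.imwrite('pics/m7.png',w)
E
```

```text
[0.61597716 0.00718825 0.222     ]
turn deg [ 0.  -0.3  0. ] rows 1 [ 0.   -0.04  0.  ] | shift after turn [-0.4  1.4  9.6] rows 1 [-0.01  0.03  0.19] | shift before [-0.4  1.4  9.6] rows 1 [-0.01  0.03  0.19]
[0.61524501 0.00484531 0.07556139] [-1.11352372e-01  3.45393659e-02  1.63120073e+00 -2.14878951e-04
  1.48168173e+00 -1.70517039e+00]
tip 277.1925959933299 192.47679623510592 cam 278.7739286224553 182.44892488091125 twin [399.49044341 173.0798178 ]
148 ................................................................................
150 ................................................................................
152 ................................................................................
154 ................................................................................
156 ................................................................................
158 ................................................................................
160 ................................................................................
162 ..........................................
[... 1637 characters left out ...]
................
202 ................................#+######+.......................................
204 ................................#########.......................................
206 ................................#+#+#+###.......................................
208 ...............................+###+#####.......................................
210 ...............................++#######+.......................................
212 ...............................+#######++.......................................
214 ...............................+#+####+#++......................................
216 ...............................++######++#......................................
238
```

```bash
python3 - <<'E'
from h import *
w=load('w7')[0]; g=w[...,1]
print('cols 256..298')
for r in range(164,206): print(r,''.join('%4d'%q for q in g[r,260:296]))
E
```

```text
cols 256..298
164  150 149 148 150 149 147 148 149 149 145 138 135 135 140 157 161 166 165 152 146 139 135 136 135 138 139 140 145 143 143 140 140 140 141 142 143
165  150 150 150 148 150 149 149 148 147 141 139 148 157 176 188 195 191 189 187 180 182 181 173 163 155 140 136 137 139 141 144 139 141 141 144 144
166  144 149 152 150 150 151 143 144 154 161 173 180 186 195 202 200 197 195 190 191 193 195 192 192 182 164 143 135 135 143 143 141 138 139 145 144
167  148 148 149 150 147 137 132 152 182 188 191 192 194 198 201 199 197 192 188 192 193 195 197 194 192 187 176 153 134 133 140 141 140 143 142 144
168  145 150 149 144 137 132 152 180 197 197 193 192 192 199 197 199 199 190 190 190 194 195 196 195 192 189 188 184 165 146 135 136 139 141 143 143
169  151 151 147 133 135 159 183 192 198 196 192 192 193 192 199 200 198 198 193 190 192 195 195 197 190 189 188 191 189 175 155 142 138 141 142 147
170  148 148 139 137 160 185 195 196 195 194 192 191 194 193 197 198 194 188 184 188 189 194 196 197 192 188 188 190 192 190 181 157 136 135 143 144
171  150 144 143 160 184 191 192 194 198 19
[... 4471 characters left out ...]
  81  82  82  81  84  81  81  75  92 137 160 167 165 163 164 166 164 165 164 164 163 164 164 162 163 168
202  161 165 166 167 168 170 171 169 152 104  86  81  82  82  85  81  81  81  86 134 163 168 165 166 167 168 164 163 163 167 165 163 167 164 163 164
203  166 166 165 166 167 170 173 169 149 107  80  80  84  84  80  82  82  80  86 126 159 165 168 165 164 161 168 165 165 165 166 164 164 161 164 164
204  165 165 168 167 169 173 169 171 151 104  81  80  82  81  84  82  80  77  85 123 155 170 167 167 165 162 166 165 161 166 166 166 165 161 163 163
205  164 166 163 167 170 171 171 171 148 105  86  85  84  85  81  84  82  78  83 121 161 168 167 164 167 165 164 168 164 167 164 165 166 166 162 164
```

```bash
python3 - <<'E'
from h import *
w,K,C=load('w7'); p=np.array([0.6156,0.0058,0.2316]); R0=R.from_rotvec([.036,-3.136,-.001]).as_matrix()
for x in(-.005,0,.005): print('tip corner',x,proj(K,C,p+R0@np.array([-.0005+x,-.0028,.156])))
print('blade shoulder', proj(K,C,p+R0@np.array([.0045,-.0028,.14])), proj(K,C,p+R0@np.array([-.0055,-.0028,.14])))
f=np.array([.6165,.0062,.026]); 
for x in(-.00625,0,.00625): print('slot',x,proj(K,C,f+R0@np.array([x,0,0])))
E
```

```text
tip corner -0.005 [275.05156813 198.50008231]
tip corner 0 [275.03690103 192.53248119]
tip corner 0.005 [275.02209254 186.50735575]
blade shoulder [274.83098898 191.33304544] [274.86392428 203.903808  ]
slot -0.00625 [278.76391905 187.57771187]
slot 0 [278.76731368 181.06863076]
slot 0.00625 [278.77074371 174.49168161]
```

```bash
python3 - <<'E'
import numpy as np; np.savez('g2.npz',tip=np.array([-.0026,-.0028,.155]))
E
python3 cam.py .010 .08 g
```

```text
[0.61383636 0.00893953 0.191     ]
turn deg [-0.  -0.1  0. ] rows 1 [-0.   -0.01  0.  ] | shift after turn [ 2.9  3.5 43. ] rows 1 [0.06 0.07 0.86] | shift before [ 2.8  3.5 43. ] rows 1 [0.06 0.07 0.86]
```

>>> play_rows:
  series:
    - [0,[0.06,0.07,0.3],[0,0,0]]
    - [0,[0,0,0.3],[0,0,0]]
    - [0,[0,0,0.2],[0,0,0]]
    - [0,[0,0,0],[0,0,0]]

```text
t: 17.18
tool_pos: [0.6138, 0.0092, 0.1937]
tool_rot: [0.038, -3.14, 0.001]
contact_force: [-0.6, 0.6, -2.0]
opening: 0.0267
grip_force: 88.3
```

```bash
python3 cam.py .0 .08 g; python3 - <<'E'
from h import *
w,K,C=snap('wrist','w8'); g=w[...,1]
for r in range(160,206): print(r,''.join('%4d'%q for q in g[r,260:296]))
E
```

```text
[0.61383636 0.00893953 0.181     ]
turn deg [-0.  -0.1  0.1] rows 1 [-0.   -0.01  0.01] | shift after turn [-0.1 -0.3 12.7] rows 1 [-0.   -0.01  0.25] | shift before [-0.1 -0.3 12.7] rows 1 [-0.   -0.01  0.25]
160  149 148 150 149 148 145 145 145 146 145 146 144 144 144 145 142 143 156 161 161 160 158 162 157 158 160 162 164 164 170 170 169 172 171 168 166
161  149 148 147 148 144 146 143 147 147 143 144 145 143 145 144 144 144 156 161 160 160 160 159 161 160 158 162 163 167 170 171 167 166 170 169 170
162  148 149 150 146 147 147 148 144 144 146 144 144 145 145 143 142 144 158 163 162 160 159 157 159 161 161 161 164 166 170 171 171 169 170 170 167
163  149 147 149 151 148 150 146 143 147 146 147 145 146 144 146 144 147 158 161 159 160 159 159 161 158 160 163 165 166 171 171 174 169 172 169 165
164  152 150 147 147 148 150 148 143 146 145 144 142 146 145 144 144 148 159 158 159 158 163 159 161 158 153 160 165 165 170 169 171 169 171 169 168
165  150 146 147 147 151 146 147 146 145 142 147 142 145 145 143 144 147 158 163 162 158 158 160 157 149 145 147 158 164 165 171 168 170 169 165 
[... 5263 characters left out ...]
  85  80  82  79  81  83  83  77  89 133 157 159 165 183 202 211 213 216 212 209 214 190 160 156 156 157
202  189 185 184 182 168 155 148 143 130  97  82  80  83  80  83  83  78  73  88 127 159 169 189 204 210 213 212 214 213 211 207 171 147 158 159 156
203  192 187 187 187 183 175 164 150 127  95  82  82  83  81  81  81  82  80  80 122 166 199 209 213 212 209 213 213 214 213 200 163 154 156 160 156
204  186 185 185 186 187 190 181 173 140  98  81  81  79  84  84  82  80  76  89 136 190 211 219 216 209 210 209 212 214 202 186 161 160 161 158 154
205  188 188 185 187 187 189 193 184 154 104  82  80  78  86  81  83  79  77  87 148 205 218 216 213 210 210 211 214 206 184 164 159 158 160 163 156
```

>>> play_rows:
  series:
    - [0,[0,0,0.12],[0,0,0]]
    - [0,[0,0,0.1],[0,0,0]]
    - [0,[0,0,0.06],[0,0,0]]
    - [0,[0,0,0],[0,0,0]]

```text
t: 17.73
tool_pos: [0.6144, 0.0091, 0.1808]
tool_rot: [-0.038, 3.141, -0.001]
contact_force: [-0.2, 0.1, -1.5]
opening: 0.0273
grip_force: 88.3
```

>>> play_rows:
  series:
    - [0,[0,0,0.04],[0,0,0]]
    - [0,[0,0,0.02],[0,0,0]]
    - [0,[0,0,0],[0,0,0]]

```text
t: 18.1
tool_pos: [0.6145, 0.0092, 0.1782]
tool_rot: [-0.038, 3.141, -0.001]
contact_force: [0.0, 0.5, -1.7]
opening: 0.0269
grip_force: 88.3
```

>>> play_rows:
  series:
    - [0,[0,0,0.03],[0,0,0]]
    - [0,[0,0,0.02],[0,0,0]]
    - [0,[0,0,0],[0,0,0]]

```text
t: 18.48
tool_pos: [0.6146, 0.0091, 0.1758]
tool_rot: [-0.038, 3.14, -0.001]
contact_force: [0.1, -0.7, -1.8]
opening: 0.0271
grip_force: 88.3
```

>>> play_rows:
  series:
    - [0,[0,0,0.02],[0,0,0]]
    - [0,[0,0,0],[0,0,0]]

```text
t: 18.73
tool_pos: [0.615, 0.0091, 0.1757]
tool_rot: [-0.038, 3.139, -0.002]
contact_force: [-0.7, -0.2, 1.7]
opening: 0.0265
grip_force: 88.8
```

>>> play_rows:
  series:
    - [0,[-0.006,0.005,0.01],[0,0,0.7]]
    - [0,[-0.006,0.005,0],[0,0,0.7]]
    - [0,[-0.006,0.005,0],[0,0,0.7]]
    - [0,[-0.006,0.005,0],[0,0,0.7]]
    - [0,[0,0,0],[0,0,0]]

```text
t: 19.35
tool_pos: [0.6167, 0.0097, 0.1756]
tool_rot: [0.57, 3.086, -0.002]
contact_force: [0.4, -0.2, 5.1]
opening: 0.0265
grip_force: 89.0
```

```bash
cat > st.py <<'E'
from h import *
o=ctrl.get_obs(); R0=R.from_rotvec(o['tool_rot']).as_matrix(); y=R0[:,1]; hd=np.degrees(np.arctan2(y[1],y[0]))
print('t',o['t'],'y heading',hd,'cam~',np.radians(95.9-hd),'F',o['contact_force'],'M',o['wrist_torque'],'z',o['tool_pos'],'q6',o['q'][5])
t=R0@np.load('g2.npz')['tip']+o['tool_pos'];print('tip',t)
E
python3 st.py
```

```text
t 19.35 y heading 69.07007520244372 cam~ 0.4682705257798303 F [ 0.41626318 -0.17228932  5.09938066] M [-0.21505386  0.00953367 -0.02132687] z [0.61672921 0.00966654 0.17558401] q6 -1.309495298077309
tip [0.61865581 0.00584878 0.0205959 ]
```

>>> play_rows:
  series:
    - [0,[-0.007,0.006,0],[0,0,0.8]]
    - [0,[-0.007,0.006,0],[0,0,0.8]]
    - [0,[-0.007,0.006,0],[0,0,0.8]]
    - [0,[-0.007,0.006,0],[0,0,0.8]]
    - [0,[0,0,0],[0,0,0]]

```text
t: 19.98
tool_pos: [0.6184, 0.0096, 0.1755]
tool_rot: [1.237, 2.884, -0.002]
contact_force: [0.3, -2.6, 5.7]
opening: 0.0268
grip_force: 89.5
```

```bash
python3 st.py
```

```text
t 19.975 y heading 43.55474151731042 cam~ 0.9135971083304245 F [ 0.27596261 -2.63009905  5.66032497] M [-0.71636345  0.01691388  0.07369855] z [0.61840813 0.00957758 0.17554869] q6 -0.8634114517516913
tip [0.61861161 0.00534826 0.02055943]
```

>>> play_rows:
  series:
    - [0,[-0.007,0.006,0],[0,0,0.8]]
    - [0,[-0.007,0.006,0],[0,0,0.8]]
    - [0,[0,0,0],[0,0,0]]

```text
t: 20.35
tool_pos: [0.6192, 0.0093, 0.1755]
tool_rot: [1.551, 2.728, -0.002]
contact_force: [-1.1, -2.8, 5.2]
opening: 0.0269
grip_force: 89.5
```

```bash
python3 st.py
```

```text
t 20.35 y heading 30.760256858028015 cam~ 1.1369029917308073 F [-1.11441566 -2.79352552  5.19726977] M [-0.74564752  0.14205642 -0.00096998] z [0.61921936 0.00927542 0.1755281 ] q6 -0.6402261175145422
tip [0.61853431 0.00514274 0.02053761]
```

>>> play_rows:
  series:
    - [0,[-0.007,0.006,0],[0,0,0.8]]
    - [0,[-0.007,0.006,0],[0,0,0.8]]
    - [0,[-0.004,0.003,0],[0,0,0.5]]
    - [0,[0,0,0],[0,0,0]]

```text
t: 20.85
tool_pos: [0.6202, 0.0086, 0.1755]
tool_rot: [1.932, 2.472, -0.002]
contact_force: [-0.6, -2.3, 5.4]
opening: 0.0268
grip_force: 89.5
```

```bash
python3 st.py
```

```text
t 20.85 y heading 13.975331134258473 cam~ 1.4298552103132782 F [-0.59299361 -2.26963306  5.41743637] M [-0.84459361  0.22485632  0.01549794] z [0.62017018 0.00860681 0.175539  ] q6 -0.34791767347830027
tip [0.61842742 0.00487908 0.02054653]
```

>>> play_rows:
  series:
    - [0,[-0.004,0.003,0],[0,0,0.5]]
    - [0,[0,0,0],[0,0,0]]

```text
t: 21.1
tool_pos: [0.6204, 0.0084, 0.1755]
tool_rot: [2.017, 2.403, -0.002]
contact_force: [-1.3, -3.2, 5.9]
opening: 0.027
grip_force: 89.6
```

```bash
python3 st.py
```

```text
t 21.1 y heading 9.97518373357412 cam~ 1.499670953020313 F [-1.26923168 -3.15195512  5.93740772] M [-0.93619445  0.24569626  0.02799608] z [0.62035234 0.00842819 0.17551202] q6 -0.2783439353905854
tip [0.6183875  0.00485067 0.02051867]
```

>>> play_rows:
  series:
    - [0,[-0.004,0.003,0],[0,0,0.5]]
    - [0,[0,0,0],[0,0,0]]

```text
t: 21.35
tool_pos: [0.6205, 0.0082, 0.1756]
tool_rot: [2.1, 2.331, -0.002]
contact_force: [-1.2, -2.4, 6.2]
opening: 0.0272
grip_force: 89.7
```

```bash
python3 st.py; python3 - <<'E'
from h import *
s,K,C=snap('scene','scene9'); s0=load('scene0')[0]
# end-on front corner of the side panel in scene view: shift between first and now
P=s0[190:232,284:312]; r=cv2.matchTemplate(s[180:242,274:322],P,cv2.TM_CCOEFF_NORMED); _,v,_,l=cv2.minMaxLoc(r)
print(v,l); i,j=l[1],l[0]
sub=lambda a,b,c:(a-c)/2/(a-2*b+c)
if 0<j<r.shape[1]-1 and 0<i<r.shape[0]-1: print(j-10+sub(r[i,j-1],v,r[i,j+1]),i-10+sub(r[i-1,j],v,r[i+1,j]))
print(proj(K,C,[.53,-.03,.09]),proj(K,C,[.53,-.034,.09]))
E
```

```text
t 21.35 y heading 5.977096592188582 cam~ 1.5694507374191384 F [-1.17540815 -2.39798103  6.21843177] M [-0.97245414  0.27428886  0.00784131] z [0.62052531 0.00823985 0.17555065] q6 -0.20878212021434447
tip [0.61835791 0.00481647 0.02055652]
0.7972003221511841 (9, 10)
-0.7974046 -0.0075752726
[286.89060412 203.55412812] [287.79494321 204.16210159]
```

>>> play_rows:
  series:
    - [0,[-0.004,0.003,0],[0,0,0.5]]
    - [0,[0,0,0],[0,0,0]]

```text
t: 21.65
tool_pos: [0.6207, 0.0081, 0.1755]
tool_rot: [2.18, 2.257, -0.002]
contact_force: [-0.2, -2.2, 6.2]
opening: 0.0273
grip_force: 89.6
```

```bash
python3 st.py
```

```text
t 21.65 y heading 1.9773663841314018 cam~ 1.6392591987412142 F [-0.18942421 -2.19817123  6.20610157] M [-0.99518614  0.31315625  0.06288699] z [0.62068254 0.00808319 0.17553003] q6 -0.13922607412038115
tip [0.61830726 0.00484988 0.02053486]
```

>>> play_rows:
  series:
    - [0,[-0.003,0.003,0],[0,0,0.4]]
    - [0,[0,0,0],[0,0,0]]

```text
t: 21.9
tool_pos: [0.6208, 0.0079, 0.1755]
tool_rot: [2.242, 2.195, -0.002]
contact_force: [-1.3, -3.0, 6.3]
opening: 0.027
grip_force: 89.6
```

```bash
python3 st.py
```

```text
t 21.9 y heading -1.2194850037484564 cam~ 1.695054781156668 F [-1.34589553 -3.02866151  6.33330181] M [-0.90294795  0.28345408  0.0876467 ] z [0.62079158 0.00789719 0.17549551] q6 -0.08365766026567395
tip [0.6182504  0.00480801 0.02050003]
```

>>> play_rows:
  series:
    - [0,[-0.003,0.003,0],[0,0,0.4]]
    - [0,[0,0,0],[0,0,0]]

```text
t: 22.15
tool_pos: [0.6209, 0.0077, 0.1755]
tool_rot: [2.303, 2.131, -0.002]
contact_force: [-0.3, -2.0, 6.8]
opening: 0.0272
grip_force: 89.6
```

```bash
python3 st.py
```

```text
t 22.15 y heading -4.4178962191944215 cam~ 1.7508775876989138 F [-0.28614036 -2.04376918  6.77964265] M [-0.94860038  0.37293039  0.04369166] z [0.62090265 0.00773624 0.17549898] q6 -0.028049618405850366
tip [0.61820973 0.00480547 0.02050298]
```

>>> play_rows:
  series:
    - [0,[-0.003,0.003,0],[0,0,0.35]]
    - [0,[0,0,0],[0,0,0]]

```text
t: 22.4
tool_pos: [0.621, 0.0076, 0.1755]
tool_rot: [2.354, 2.075, -0.001]
contact_force: [-1.2, -2.9, 5.7]
opening: 0.0269
grip_force: 89.6
```

```bash
cat > pm.py <<'E'
from h import *
s0=load('scene0')[0]; m=[]
sub=lambda a,b,c:(a-c)/2/(a-2*b+c)
for k in range(4):
    s=snap('scene','scp')[0]; m.append(ctrl.get_obs()['wrist_torque'][2])
    if k==0:
        for (a,b,c,d) in((190,232,284,312),(196,228,286,300)):
            r=cv2.matchTemplate(s[a-10:b+10,c-10:d+10],s0[a:b,c:d],cv2.TM_CCOEFF_NORMED); _,v,_,l=cv2.minMaxLoc(r); i,j=l[1],l[0]
            print('panel px shift',v,j-10+sub(r[i,j-1],v,r[i,j+1]),i-10+sub(r[i-1,j],v,r[i+1,j]))
print('Mz',np.round(m,3))
E
python3 st.py; python3 pm.py
```

```text
t 22.4 y heading -7.217156622359111 cam~ 1.7997338983548417 F [-1.24203978 -2.94999375  5.71148311] M [-0.92902563  0.34337218  0.0563842 ] z [0.62103323 0.00758213 0.17550777] q6 0.02057886422802939
tip [0.61822034 0.00480141 0.02051115]
panel px shift 0.7882184386253357 -1.0122144 -0.19397347
panel px shift 0.8221046328544617 -0.9131196 -0.050803144
Mz [0.037 0.045 0.042 0.036]
```

>>> play_rows:
  series:
    - [0,[-0.003,0.003,0],[0,0,0.35]]
    - [0,[0,0,0],[0,0,0]]

```text
t: 22.85
tool_pos: [0.6211, 0.0074, 0.1755]
tool_rot: [2.404, 2.017, -0.001]
contact_force: [-1.3, -2.7, 5.8]
opening: 0.0265
grip_force: 89.6
```

```bash
python3 st.py; python3 pm.py
```

```text
t 22.85 y heading -10.013984053237257 cam~ 1.8485477456337593 F [-1.27460792 -2.65228599  5.81948842] M [-0.89258991  0.37688569  0.05331675] z [0.62113205 0.00740759 0.1755027 ] q6 0.06915016388780026
tip [0.61819908 0.00477719 0.02050567]
panel px shift 0.786450982093811 -1.0565093 -0.23232645
panel px shift 0.8264496326446533 -0.9437343 -0.056525588
Mz [0.017 0.096 0.087 0.047]
```

>>> play_rows:
  series:
    - [0,[-0.003,0.003,0],[0,0,0.35]]
    - [0,[0,0,0],[0,0,0]]

```text
t: 23.3
tool_pos: [0.6212, 0.0072, 0.1755]
tool_rot: [2.452, 1.957, -0.001]
contact_force: [-1.3, -2.2, 6.0]
opening: 0.027
grip_force: 89.5
```

```bash
python3 st.py; python3 pm.py
```

```text
t 23.3 y heading -12.81787477596761 cam~ 1.8974848706115275 F [-1.32782211 -2.23169642  6.0024396 ] M [-0.97109115  0.32051125  0.00212626] z [0.6212245  0.00722261 0.1755027 ] q6 0.11780025823502248
tip [0.61818654 0.00475351 0.02050504]
panel px shift 0.7846708297729492 -1.0928198 -0.29854622
panel px shift 0.8217533826828003 -0.94462764 -0.12582707
Mz [ 0.035  0.055  0.051 -0.012]
```

>>> play_rows:
  series:
    - [0,[-0.003,0.003,0],[0,0,0.3]]
    - [0,[0,0,0],[0,0,0]]

```text
t: 23.75
tool_pos: [0.6213, 0.007, 0.1755]
tool_rot: [2.493, 1.905, -0.001]
contact_force: [-1.8, -3.5, 5.6]
opening: 0.0271
grip_force: 89.5
```

```bash
python3 st.py; python3 pm.py
```

```text
t 23.75 y heading -15.212925242907742 cam~ 1.9392863870110604 F [-1.82841896 -3.53494155  5.58667228] M [-0.97225827  0.42121827  0.07815437] z [0.6213134  0.00703142 0.17550093] q6 0.15933878574087237
tip [0.61818298 0.00469649 0.02050303]
panel px shift 0.785068690776825 -1.1221827 -0.33605748
panel px shift 0.8246488571166992 -0.9730393 -0.12550652
Mz [0.033 0.013 0.025 0.03 ]
```

```bash
python3 - <<'E'
from h import *
w,K,C=snap('wrist','w10'); g=w[...,1]
o=ctrl.get_obs(); print(o['wrist_torque'],proj(K,C,[.6165,.0062,.026]))
for r in range(176,214): print(r,''.join('%4d'%q for q in g[r,256:298]))
E
```

```text
[-0.94902184  0.35121878  0.04533349] [272.37339389 196.25467955]
176  165 165 163 162 163 163 164 164 166 165 164 165 162 162 162 160 160 158 157 156 156 158 159 158 157 159 158 160 157 162 160 164 160 161 162 162 164 158 162 161 163 160
177  164 164 164 164 163 163 162 164 162 163 165 160 159 158 156 153 154 149 150 153 152 158 158 160 159 160 158 161 161 160 158 158 159 160 159 158 159 160 157 161 159 160
178  162 163 163 163 162 165 166 165 160 159 153 145 151 155 151 144 142 139 137 139 138 145 149 155 156 158 160 161 158 160 159 163 162 164 160 164 161 160 159 162 162 162
179  164 165 163 162 162 161 161 151 147 141 135 145 171 193 185 178 181 168 165 161 153 149 154 151 151 146 155 158 159 160 161 161 162 158 157 160 161 162 163 162 160 163
180  162 163 161 163 159 157 144 137 147 157 167 189 204 215 212 210 208 207 206 205 198 198 194 191 169 147 138 143 154 161 164 162 161 161 160 163 162 160 158 160 158 159
181  160 161 160 155 152 148 148 163 191 199 205 210 213 215 213 216 213 214 213 214 214 209 211 209 204 191 157 137 141 152 158 160 159 160 160 161 160 159 160 161 163 
[... 4839 characters left out ...]
 146 145
210  183 185 186 183 184 183 183 182 169 162 152 145 115  85  80  79  76  79  79  80  81  78  75 104 139 159 178 187 185 185 187 187 187 190 185 175 147 144 145 147 145 145
211  173 183 183 185 181 181 187 184 184 180 172 157 123  86  78  81  82  80  80  81  81  78  74 107 158 178 185 186 188 187 187 186 189 182 171 153 144 144 147 145 145 146
212  157 176 185 184 184 183 185 185 186 190 188 178 137  90  73  77  77  81  77  83  79  79  72 106 171 187 188 186 187 187 191 189 186 174 152 139 145 145 143 147 141 140
213  145 173 185 186 186 183 188 188 185 190 188 185 144  93  77  82  81  82  80  82  77  79  72 104 173 189 188 191 187 186 189 187 170 146 137 140 143 143 143 144 145 141
```

>>> play_rows:
  series:
    - [0,[0.005,-0.005,0],[0,0,-0.6]]
    - [0,[0.004,-0.003,0],[0,0,-0.4]]
    - [0,[0,0,-0.1],[0,0,0]]
    - [0,[0,0,-0.2],[0,0,0]]
    - [0,[0,0,-0.5],[0,0,0]]
    - [0,[0,0,-0.4],[0,0,0]]
    - [0,[0,0,0],[0,0,0]]

```text
t: 24.88
tool_pos: [0.6218, 0.0087, 0.237]
tool_rot: [2.357, 2.071, 0.005]
contact_force: [0.0, -0.7, -2.0]
opening: 0.0268
grip_force: 88.2
```

```bash
python3 st.py; python3 - <<'E'
from h import *
w,K,C=snap('wrist','w11'); o=ctrl.get_obs(); R0=R.from_rotvec(o['tool_rot']).as_matrix()
f=np.array([.6165,.0062,.026]); u,v=proj(K,C,f); print('cam pred',u,v)
# rectify: metric top-down map of plane z=.026 in carcass axes, 0.25 mm/px
cy=np.radians(5.9); X=np.array([np.cos(cy),np.sin(cy),0]); Y=np.array([-np.sin(cy),np.cos(cy),0])
def rect(img,K,C,z,r=.012,n=96):
    c=f*[1,1,0]+[0,0,z]; src=np.float32([proj(K,C,c+a*r*X+b*r*Y) for a,b in((1,1),(1,-1),(-1,-1),(-1,1))])
    return cv2.warpPerspective(img,cv2.getPerspectiveTransform(src,np.float32([[0,0],[n,0],[n,n],[0,n]])),(n,n))
for nm in('w7','w11'):
    im,k,c=load(nm); g=cv2.cvtColor(rect(im,k,c,.026),cv2.COLOR_BGR2GRAY)
    print(nm)
    for r in range(0,96,3): print(''.join('@' if q<90 else '#' if q<112 else '+' if q<135 else '.' for q in g[r,::1]))
E
```

```text
t 24.875 y heading -7.382768871625272 cam~ 1.8026243773861697 F [ 0.02041101 -0.7027513  -2.02290277] M [ 0.02340833  0.02189178 -0.01825257] z [0.62180427 0.00872237 0.23696391] q6 0.023649220944097618
tip [0.61947535 0.0063143  0.08195302]
cam pred 272.12445470056974 181.15584299117182
w7
...................................................................+++++++++++..................
..................................................................+++######+++..................
................................................................++###@@@@@##++..................
...............................................................+++##@@@@@@@##+..................
...............................................................+++###@@@@@###++.................
................................................................++###@@@@@###++.................
.................................................................++++######++++.................
................................................................................................
................................
[... 4703 characters left out ...]
.....................
................................................................................................
................................................................................................
................................................................................................
................................................................................................
................................................................................................
................................................................................................
................................................................................................
```

```bash
python3 - <<'E'
from h import *
f=np.array([.6165,.0062,0]); cy=np.radians(5.9); X=np.array([np.cos(cy),np.sin(cy),0]); Y=np.array([-np.sin(cy),np.cos(cy),0]); k=np.array([0,0,1.])
O=f+.055*Y
t,Kt,Ct=snap('top','top11')
for nm in('w7','w11'):
    im,K,C=load(nm); print(nm,'cam at',((C[:3,3]-O)@X).round(3),((C[:3,3]-O)@Y).round(3),C[2,3].round(3),[proj(K,C,O+x*X-.085*Y+z*k).round() for x,z in((.081,.09),(-.09,.032),(.0,.032))])
def prof(im,K,C,x0,x1,z,ys):
    g=cv2.cvtColor(im,cv2.COLOR_BGR2GRAY).astype(np.float32); out=[]
    for y in ys:
        p=np.float32([proj(K,C,O+x*X+y*Y+z*k) for x in np.linspace(x0,x1,15)]); out.append(cv2.remap(g,p[None,:,0],p[None,:,1],cv2.INTER_LINEAR).mean())
    return np.array(out).round().astype(int)
ys=np.arange(-.120,-.070,.001)
print('top back/side joint z=.09, y -120..-71')
for nm in('top0','top11'): print(nm,prof(*load(nm),.074,.088,.09,ys))
print('wrist floor joint z=.032')
for nm in('w7','w11'):
    for a,b in((-.03,.03),(-.085,-.05),(.074,.088)): print(nm,a,prof(*load(nm),a,b,.032 if a<.07 else .09,ys))
E
```

```text
w7 cam at -0.075 -0.049 0.374 [array([251., 295.]), array([235.,  82.]), array([246., 185.])]
w11 cam at 0.022 0.021 0.378 [array([379., 212.]), array([189., 233.]), array([279., 212.])]
top back/side joint z=.09, y -120..-71
top0 [139 138 137 137 137 138 139 144 150 158 165 172 176 178 180 180 181 181
 181 181 181 181 181 182 182 183 183 183 179 170 160 147 131 120 128 144
 157 167 176 181 181 181 182 182 182 181 181 181 181 180]
top11 [102 104 105 106 107 107 106 106 105 105 105 106 106 106 106 106 106 106
 106 106 106 105 103  98  91  84  76  68  65  66  67  68  70  72  73  73
  73  72  72  72  72  72  71  70  70  70  70  70  70  70]
wrist floor joint z=.032
w7 -0.03 [197 189 185 184 179 170 162 161 161 156 150 148 148 144 142 142 142 142
 142 142 133 111  81  68  68  71  72  72  73  73  71  75  83 108 148 166
 168 167 167 166 164 163 161 160 161 161 161 162 166 169]
w7 -0.085 [207 207 208 208 209 210 210 211 213 217 219 221 222 225 226 226 226 225
 222 221 211 165  95  67  67  73  75  74  75  76  73  76  95 159 224 233
 231 225 210 189 172 167 158 147 145 147 148 149 150 151]
w7 
[... 152 characters left out ...]
  15  15  17  16  18  17  17  17  17  19  18  19  18  19]
w11 -0.03 [ 44  45  45  45  46  48  52  55  61  68  69  67  61  47  36  33  34  34
  35  35  35  37  40  40  41  43  46  49  52  55  60  65  71  89 123 147
 151 149 146 145 143 141 140 140 142 143 145 147 150 154]
w11 -0.085 [209 212 212 212 211 204 194 190 187 183 181 175 150 108  84  79  77  75
  72  71  75  81  84  83  82  83  83  82  81  83  84  84  87 126 196 230
 231 230 230 227 214 194 181 177 166 151 145 146 148 149]
w11 0.074 [165 165 166 169 172 176 178 178 176 175 175 176 172 153 146 150 165 185
 178 156 150 150 151 151 151 151 150 151 152 153 156 158 160 155 139 142
 153 155 154 154 154 154 154 154 154 154 154 154 154 154]
```

```bash
python3 - <<'E'
from h import *
f=np.array([.6165,.0062,0]); cy=np.radians(5.9); X=np.array([np.cos(cy),np.sin(cy),0]); Y=np.array([-np.sin(cy),np.cos(cy),0]); k=np.array([0,0,1.]); O=f+.055*Y
im,K,C=load('w11'); print('px/mm',np.linalg.norm(proj(K,C,O+.08*X-.085*Y+.09*k)-proj(K,C,O+.08*X-.095*Y+.09*k))/10)
g=cv2.cvtColor(im,cv2.COLOR_BGR2GRAY)
for x in(.066,.07,.074,.078,.082,.086,.09):
    u,v=proj(K,C,O+x*X-.085*Y+.09*k); u=int(round(u)); v=int(round(v)); print(x,(u,v),g[v-8:v+36,u])
for x in(-.09,-.07,-.05,.05,.07):   # edges of the panel's top
    u,v=proj(K,C,O+x*X-.107*Y+.09*k); u=int(round(u)); v=int(round(v)); print('outer',x,(u,v),g[v-10:v+14,u])
E
```

```text
px/mm 1.1689108335742122
0.066 (360, 216) [ 80  81  80  83  83  84  82  80  95 136 152 162 157 156 155 151 151 148
 151 147 149 149 163 204 209 171 149 149 148 147 150 150 146 148 156 171
 178 172 171 172 170 168 169 167]
0.07 (365, 215) [ 81  75  71  67  70  76  74  78  96 141 158 160 161 155 153 150 150 150
 150 147 152 151 152 150 150 149 151 150 150 145 145 147 146 140 153 169
 173 173 169 167 170 168 167 166]
0.074 (370, 214) [156 156 152 155 153 155 153 149 129 141 158 160 158 156 154 151 149 149
 148 150 151 149 150 152 150 150 151 149 148 150 151 151 147 145 164 170
 170 175 177 177 181 178 182 184]
0.078 (375, 212) [151 153 149 151 150 154 153 153 144 119 138 158 160 158 157 152 152 149
 152 150 151 151 153 148 149 150 149 149 150 148 150 149 151 145 144 166
 174 176 175 175 176 177 174 175]
0.082 (380, 211) [154 152 158 151 152 153 155 155 142 122 139 163 159 157 156 152 151 151
 153 150 154 152 150 149 151 151 151 151 146 146 148 151 148 149 150 169
 173 172 170 171 174 179 181 178]
0.086 (385, 210) [156 163 160 161 158 158 160 156 148 134 148 162 162 158 154 155 153 150
 
[... 209 characters left out ...]
50 150 152 151 150 150 146 167 216 223 179 150 146 151 169
 176 179 177 179 179 176 180 180]
outer -0.09 (182, 281) [208 209 208 209 209 206 203 204 200 190 165 151 151 150 151 153 158 164
 161 162 161 159 157 153]
outer -0.07 (205, 276) [210 211 209 209 206 206 206 208 209 206 178 152 150 156 150 151 153 155
 152 150 145 139 137 110]
outer -0.05 (228, 271) [199 197 191 175 150 133 114  97  86  85  83  84  91  87  83  85  89  87
  85  86  88  89  85  88]
outer 0.05 (345, 245) [131 133 134 132 132 130 131 127 130 131 142 165 175 172 174 170 175 175
 175 177 176 176 177 176]
outer 0.07 (369, 240) [150 149 151 149 148 147 149 147 150 145 155 168 170 172 175 175 179 178
 180 181 182 179 183 178]
```

>>> play_rows:
  series:
    - [0,[-0.045,-0.035,0],[0,0,-0.7]]
    - [0,[0,0,0.4],[0,0,0]]
    - [0,[0,0,0.4],[0,0,0]]
    - [0,[0,0,0.15],[0,0,0]]
    - [0,[0,0,0.1],[0,0,0]]
    - [0,[0,0,0.06],[0,0,0]]
    - [0,[0,0,0.06],[0,0,0]]
    - [0,[0,0,0],[0,0,0]]

```text
t: 25.98
tool_pos: [0.6192, 0.0066, 0.176]
tool_rot: [2.254, 2.185, 0.002]
contact_force: [2.3, 0.1, -2.4]
opening: 0.0267
grip_force: 88.1
```

```bash
python3 st.py
```

```text
t 25.975 y heading -1.8008809717736944 cam~ 1.705202055056528 F [ 2.33080943  0.10876559 -2.41680745] M [-0.00832423 -0.60634056 -0.03298819] z [0.61924245 0.00664846 0.17603192] q6 -0.07746403150856232
tip [0.6167458  0.0039815  0.02102788]
```

>>> play_rows:
  series:
    - [0,[0,0.02,0.02],[0,0,0.4]]
    - [0,[-0.004,0.003,0],[0,0,0.6]]
    - [0,[0,0,0],[0,0,0]]

```text
t: 26.35
tool_pos: [0.6203, 0.0063, 0.1757]
tool_rot: [2.4, 2.023, 0.001]
contact_force: [0.4, -1.0, 0.8]
opening: 0.0268
grip_force: 88.5
```

```bash
python3 st.py; python3 pm.py
```

```text
t 26.35 y heading -9.744818759578353 cam~ 1.8438499250273142 F [ 0.43103517 -0.957915    0.81117524] M [-0.06349359 -0.23184125 -0.04108586] z [0.62030693 0.00630747 0.17569567] q6 0.061004041419771005
tip [0.61745171 0.0040228  0.02069171]
panel px shift 0.7768908143043518 -1.1496389 -0.38849196
panel px shift 0.8156018853187561 -0.99609035 -0.15038319
Mz [ 0.021 -0.004  0.042 -0.017]
```

>>> play_rows:
  series:
    - [0,[-0.004,0.003,0],[0,0,0.5]]
    - [0,[0,0,0],[0,0,0]]

```text
t: 26.8
tool_pos: [0.6205, 0.0061, 0.1757]
tool_rot: [2.469, 1.939, 0.002]
contact_force: [0.7, -0.6, 3.2]
opening: 0.0269
grip_force: 88.6
```

```bash
python3 st.py; python3 pm.py
```

```text
t 26.8 y heading -13.726982024600028 cam~ 1.91335178535391 F [ 0.66714215 -0.58352684  3.19919996] M [-0.08855633 -0.27647536  0.01168597] z [0.6204504  0.00610041 0.17565185] q6 0.13015639919015407
tip [0.61746982 0.00405138 0.02064695]
panel px shift 0.7771942615509033 -1.1458175 -0.3868219
panel px shift 0.8151848316192627 -1.0110359 -0.1491727
Mz [ 0.014  0.04  -0.008  0.074]
```

>>> play_rows:
  series:
    - [0,[-0.004,0.003,0],[0,0,0.4]]
    - [0,[0,0,0],[0,0,0]]

```text
t: 27.25
tool_pos: [0.6205, 0.0059, 0.1756]
tool_rot: [2.523, 1.868, 0.002]
contact_force: [1.2, 0.0, 5.6]
opening: 0.0268
grip_force: 88.9
```

```bash
python3 st.py; python3 pm.py
```

```text
t 27.25 y heading -16.94874187713862 cam~ 1.9695821024892752 F [1.16980677 0.04296019 5.6304606 ] M [-0.14336128 -0.28683655  0.10462534] z [0.62053759 0.00588404 0.17564822] q6 0.18604984148842063
tip [0.61744869 0.0040271  0.02064303]
panel px shift 0.7742612957954407 -1.1679794 -0.39804012
panel px shift 0.8154599070549011 -1.0326036 -0.14889587
Mz [0.035 0.    0.032 0.031]
```

>>> play_rows:
  series:
    - [0,[-0.004,0.003,0],[0,0,0.5]]
    - [0,[0,0,0],[0,0,0]]

```text
t: 27.7
tool_pos: [0.6206, 0.0056, 0.1756]
tool_rot: [2.586, 1.779, 0.002]
contact_force: [1.2, -1.1, 5.3]
opening: 0.0266
grip_force: 88.9
```

```bash
python3 st.py; python3 pm.py
```

```text
t 27.7 y heading -20.946182368481658 cam~ 2.039350600715751 F [ 1.23211575 -1.09098753  5.25658345] M [-0.17450712 -0.31612483  0.01322642] z [0.62057357 0.00562755 0.1755578 ] q6 0.25547721842081406
tip [0.6173519  0.00400082 0.02055272]
panel px shift 0.7722976207733154 -1.1724637 -0.399309
panel px shift 0.8147145509719849 -1.0179222 -0.1501333
Mz [0.023 0.067 0.094 0.05 ]
```

>>> play_rows:
  series:
    - [0,[-0.003,0.003,0],[0,0,0.3]]
    - [0,[0,0,0],[0,0,0]]

```text
t: 28.15
tool_pos: [0.6206, 0.0054, 0.1756]
tool_rot: [2.623, 1.725, 0.001]
contact_force: [1.5, 0.2, 5.3]
opening: 0.027
grip_force: 88.9
```

```bash
python3 st.py; python3 pm.py
```

```text
t 28.15 y heading -23.335860231261176 cam~ 2.081058347483275 F [1.50398883 0.2389678  5.32496614] M [-0.17220943 -0.24750474  0.06430178] z [0.62062139 0.00541637 0.17557602] q6 0.29685904005495645
tip [0.61732796 0.00393872 0.02057096]
panel px shift 0.772435188293457 -1.1843807 -0.39478853
panel px shift 0.8144974112510681 -1.0226825 -0.16472383
Mz [0.046 0.008 0.03  0.036]
```

>>> play_rows:
  series:
    - [0,[0.005,-0.005,0],[0,0,-0.6]]
    - [0,[0.004,-0.003,0],[0,0,-0.5]]
    - [0,[0,0,-0.1],[0,0,0]]
    - [0,[0,0,-0.2],[0,0,0]]
    - [0,[0,0,-0.5],[0,0,0]]
    - [0,[0,0,-0.4],[0,0,0]]
    - [0,[0,0,0],[0,0,0]]

```text
t: 29.22
tool_pos: [0.6207, 0.0061, 0.2372]
tool_rot: [2.483, 1.919, 0.004]
contact_force: [0.1, 0.5, -2.3]
opening: 0.0265
grip_force: 88.4
```

```bash
python3 st.py; cat > look.py <<'E'
from h import *
import sys
nm=sys.argv[1]; snap('wrist',nm)
f=np.array([.6165,.0062,.026]); cy=np.radians(5.9); X=np.array([np.cos(cy),np.sin(cy),0]); Y=np.array([-np.sin(cy),np.cos(cy),0]); k=np.array([0,0,1.]); O=f*[1,1,0]+.055*Y
im,K,C=load(nm); n,r=96,.012
src=np.float32([proj(K,C,f+a*r*X+b*r*Y) for a,b in((1,1),(1,-1),(-1,-1),(-1,1))])
g=cv2.cvtColor(cv2.warpPerspective(im,cv2.getPerspectiveTransform(src,np.float32([[0,0],[n,0],[n,n],[0,n]])),(n,n)),cv2.COLOR_BGR2GRAY)
for q in range(24,75,2): print(''.join('@' if p<90 else '#' if p<112 else '+' if p<135 else '.' for p in g[q]))
g=cv2.cvtColor(im,cv2.COLOR_BGR2GRAY)
for x in(.078,.082,.086):
    u,v=[int(round(t)) for t in proj(K,C,O+x*X-.085*Y+.09*k)]; print(x,(u,v),g[v-4:v+6,u-1:u+2].tolist())
E
python3 look.py w12
```

```text
t 29.225 y heading -14.603141845879291 cam~ 1.9286436590089182 F [ 0.11849938  0.49420025 -2.2994591 ] M [ 0.04809433 -0.0069709  -0.04309892] z [0.62074291 0.00613786 0.23718564] q6 0.14537508089000797
tip [0.61799151 0.00413669 0.08217589]
................................................................................................
................................................................................................
................................................................................................
................................................................................................
.................................+++............................................................
..............................+++++++++++++++...................................................
.............................++++++#####++++++++++++++.+........................................
............................++++#################+++++++++++++++++..............................
...........................+++####@@@@@@@#####################++++++++++++........
[... 1527 characters left out ...]
..............................+++++++++
................................................................................................
0.078 (378, 197) [[150, 149, 152], [152, 153, 150], [153, 152, 149], [150, 152, 151], [151, 145, 144], [137, 130, 140], [141, 141, 149], [152, 158, 158], [158, 160, 157], [157, 157, 159]]
0.082 (383, 195) [[149, 152, 153], [152, 153, 152], [150, 153, 153], [150, 153, 151], [147, 144, 143], [130, 124, 132], [133, 136, 146], [150, 155, 157], [159, 158, 158], [160, 156, 158]]
0.086 (388, 194) [[157, 159, 159], [157, 159, 160], [157, 159, 161], [154, 152, 149], [141, 128, 121], [133, 136, 139], [148, 153, 154], [160, 159, 159], [160, 158, 156], [155, 156, 153]]
```

```bash
cat > back.py <<'E'
from h import *
import sys
lean=np.radians(28); YAW=np.radians(10); u=np.array([np.cos(YAW),np.sin(YAW),0]); k=np.array([0,0,1.])
d=np.sin(lean)*u-np.cos(lean)*k; db=np.sin(np.radians(25))*u-np.cos(np.radians(25))*k
M=np.array([.6296,-.2127,.083]); Rt=frame(d,u); tip=np.load('g2.npz')['tip']
P=M-db*float(sys.argv[1])-Rt@tip; print(P,'bore dir in tool',Rt.T@db); plan(P,Rt)
o=ctrl.get_obs(); R0=R.from_rotvec(o['tool_rot']).as_matrix(); print('tip',o['tool_pos']+R0@tip,'F',o['contact_force'])
E
python3 back.py .06
```

```text
[ 0.53494876 -0.22674946  0.27554986] bore dir in tool [ 2.93665277e-17 -5.23359562e-02  9.98629535e-01]
turn deg [-27.5   6.1 -24.1] rows 4 [-0.86  0.19 -0.75] | shift after turn [-214.6  -90.9  -93.7] rows 5 [-0.86 -0.36 -0.37] | shift before [-246.9  -23.6  -39.9] rows 5 [-0.99 -0.09 -0.16]
tip [0.61694417 0.00419045 0.08052198] F [ 1.20165731e-03 -3.52308348e-01 -2.07675374e+00]
```

>>> play_rows:
  series:
    - [0,[0,0,-0.7],[0,0,0]]
    - [0,[0,0,-0.7],[0,0,0]]
    - [0,[0,0,0],[0,0,0]]

```text
t: 29.65
tool_pos: [0.6209, 0.0062, 0.3074]
tool_rot: [2.482, 1.918, 0.005]
contact_force: [1.6, -0.0, -1.6]
opening: 0.027
grip_force: 88.9
```

```bash
python3 back.py .06
```

```text
[ 0.53494876 -0.22674946  0.27554986] bore dir in tool [ 2.93665277e-17 -5.23359562e-02  9.98629535e-01]
turn deg [-27.2   6.1 -24.1] rows 4 [-0.85  0.19 -0.75] | shift after turn [-214.4 -125.4  -30.6] rows 5 [-0.86 -0.5  -0.12] | shift before [-247.1  -24.7   31.7] rows 5 [-0.99 -0.1   0.13]
tip [0.61840943 0.00412932 0.1523656 ] F [ 1.64447796 -0.00385887 -1.56026323]
```

>>> play_rows:
  series:
    - [0,[0,0,0],[-0.85,0.19,-0.75]]
    - [0,[0,0,0],[-0.85,0.19,-0.75]]
    - [0,[0,0,0],[-0.85,0.19,-0.75]]
    - [0,[0,0,0],[-0.85,0.19,-0.75]]
    - [0,[-0.86,-0.9,0],[0,0,0]]
    - [0,[-0.86,-0.9,0],[0,0,0]]
    - [0,[-0.86,-0.7,0],[0,0,0]]
    - [0,[-0.86,0,0],[0,0,0]]

```text
t: 30.65
tool_pos: [0.5366, -0.1823, 0.2399]
tool_rot: [1.801, 2.135, 0.526]
contact_force: [1.5, 0.9, -1.6]
opening: 0.027
grip_force: 89.1
```

>>> play_rows:
  series:
    - [0,[-0.8,0,-0.5],[0,0,0]]
    - [0,[0,0,0],[0,0,0]]

```text
t: 30.9
tool_pos: [0.5352, -0.2261, 0.2673]
tool_rot: [1.797, 2.128, 0.526]
contact_force: [0.3, 0.5, -0.7]
opening: 0.0267
grip_force: 89.1
```

```bash
python3 back.py .03; python3 - <<'E'
from h import *
import back
E
python3 - <<'E'
from h import *
w,K,C=snap('wrist','w13'); g=w[...,1]; M=np.array([.6296,-.2127,.083]); u,v=proj(K,C,M); o=ctrl.get_obs(); R0=R.from_rotvec(o['tool_rot']).as_matrix()
print('mouth pred',u,v,'tip pred',proj(K,C,o['tool_pos']+R0@np.load('g2.npz')['tip']))
u,v=int(u),int(v)
for r in range(v-26,v+26,2): print(r,''.join('%4d'%q for q in g[r,u-30:u+30:2]))
E
```

```text
[ 0.5474347  -0.22454785  0.24836063] bore dir in tool [ 2.93665277e-17 -5.23359562e-02  9.98629535e-01]
turn deg [-0.4  0.  -0.4] rows 1 [-0.05  0.   -0.04] | shift after turn [-0.6  2.  22.5] rows 1 [-0.01  0.04  0.45] | shift before [-0.5  2.1 22.5] rows 1 [-0.01  0.04  0.45]
tip [ 0.60399566 -0.21668447  0.1286607 ] F [ 0.28936171  0.48113454 -0.67888808]
mouth pred 277.90261399607516 181.99346383567092 tip pred [274.88179634 192.76028468]
155  216 218 214 212 219 229 233 232 227 226 224 223 225 220 206 206 225 227 228 227 225 224 222 222 221 208 203 204 217 180
157  216 216 216 206 220 229 234 232 228 227 222 224 224 218 207 206 221 225 228 227 226 223 222 222 220 213 204 209 224 163
159  216 215 218 210 217 227 233 231 229 225 223 224 223 219 209 207 222 225 226 228 226 223 221 222 219 213 203 218 228 163
161  218 219 219 211 218 228 234 233 229 223 223 223 224 217 205 208 224 226 227 230 224 223 222 220 220 210 203 214 225 144
163  216 217 219 210 220 229 233 233 228 224 224 225 225 220 207 207 223 224 227 228 223 224 222 222 216 209 202 214 221 134
165  218 219 217 206 219 22
[... 2158 characters left out ...]
 130 133 215 227 226 224 219 220 219 215 206 206 215 222 177 144
201  156 141 142 139 143 153 157 154 153 149 142 121 125 127 128 131 214 228 227 224 221 216 216 213 208 207 218 224 166 142
203  177 141 140 137 143 152 157 157 155 149 144 119 122 125 130 132 198 227 228 222 218 217 216 208 206 208 217 223 166 141
205  171 156 144 137 141 153 157 155 152 148 144 119 126 125 129 133 185 229 227 224 216 215 216 209 216 219 219 223 166 140Traceback (most recent call last):
  File "<stdin>", line 2, in <module>
  File "back.py", line 6, in <module>
    P=M-db*float(sys.argv[1])-Rt@tip; print(P,'bore dir in tool',Rt.T@db); plan(P,Rt)
                 ~~~~~~~~^^^
IndexError: list index out of range
```

>>> play_rows:
  series:
    - [0,[-0.01,0.04,0.45],[-0.05,0,-0.04]]
    - [0,[0,-0.01,0.3],[0,0,0]]
    - [0,[0,-0.02,0.3],[0,0,0]]
    - [0,[0,-0.01,0.2],[0,0,0]]
    - [0,[0,-0.01,0.2],[0,0,0]]
    - [0,[0,0,0],[0,0,0]]

```text
t: 31.7
tool_pos: [0.5685, -0.2182, 0.2021]
tool_rot: [1.783, 2.133, 0.53]
contact_force: [-1.9, -4.0, -4.1]
opening: 0.0273
grip_force: 89.0
```

```bash
python3 back.py -.058
```

```text
[ 0.5840601  -0.2180898   0.16860555] bore dir in tool [ 2.93665277e-17 -5.23359562e-02  9.98629535e-01]
turn deg [-0.1 -0.1  0.2] rows 1 [-0.01 -0.01  0.02] | shift after turn [-2.6 -2.1 36.8] rows 1 [-0.05 -0.04  0.74] | shift before [-2.6 -2.1 36.8] rows 1 [-0.05 -0.04  0.74]
tip [ 0.63796716 -0.20846201  0.06386828] F [-1.85175945 -3.97395091 -4.14653937]
```

>>> play_rows:
  series:
    - [0,[-0.02,-0.02,0.25],[0,0,0]]
    - [0,[-0.02,-0.02,0.25],[0,0,0]]
    - [0,[-0.01,-0.01,0.2],[0,0,0]]
    - [0,[0,0,0],[0,0,0]]

```text
t: 32.2
tool_pos: [0.5834, -0.2176, 0.1708]
tool_rot: [1.783, 2.133, 0.533]
contact_force: [-1.8, -2.3, -4.1]
opening: 0.0269
grip_force: 89.0
```

```bash
python3 back.py -.060
```

```text
[ 0.58489249 -0.21794303  0.16679293] bore dir in tool [ 2.93665277e-17 -5.23359562e-02  9.98629535e-01]
turn deg [ 0.  -0.2  0.2] rows 1 [ 0.   -0.02  0.02] | shift after turn [-0.6 -0.7  4.2] rows 1 [-0.01 -0.01  0.08] | shift before [-0.6 -0.7  4.2] rows 1 [-0.01 -0.01  0.08]
tip [ 0.65310581 -0.20755334  0.03267055] F [-1.75492414 -2.30030164 -4.05246605]
```

>>> play_rows:
  series:
    - [0,[0,0,0.07],[0,0,0]]
    - [0,[0,0,0],[0,0,0]]
    - [0.5,[0,0,0],[0,0,0]]
    - [0.8,[0,0,0],[0,0,0]]
    - [1,[0,0,0],[0,0,0]]
    - [1,[0,0,0],[0,0,0]]

```text
t: 32.95
tool_pos: [0.5856, -0.2178, 0.1695]
tool_rot: [1.781, 2.131, 0.533]
contact_force: [0.4, 0.6, -0.3]
opening: 0.0854
grip_force: 0.0
```

>>> play_rows:
  series:
    - [1,[0,-0.1,-0.2],[0,0,0]]
    - [1,[0,-0.1,-0.4],[0,0,0]]
    - [1,[0,0,-0.7],[0,0,0]]
    - [1,[0,0,-0.8],[0,0,0]]
    - [1,[0,0,-0.8],[0,0,0]]
    - [1,[0,0,-0.5],[0,0,0]]
    - [1,[0,0,0],[0,0,0]]

```text
t: 33.83
tool_pos: [0.4978, -0.2345, 0.3176]
tool_rot: [1.778, 2.127, 0.531]
contact_force: [-0.3, -0.9, 0.1]
opening: 0.0856
grip_force: 0.0
```

```bash
python3 - <<'E'
from h import *
o=ctrl.get_obs(); print(o['t'],o['tool_pos'],o['contact_force'])
s,K,C=snap('scene','scE'); s4=load('scene4')[0]
a,b,c,d=190,228,330,362
print('driver vs first standing', cv2.matchTemplate(s[a-3:b+3,c-3:d+3],s4[a:b,c:d],cv2.TM_CCOEFF_NORMED).max())
g=s[...,1]
for r in range(192,224,2): print(r,g[r,334:364])
s0=load('scene0')[0]
for n,(a,b,c,d) in {'tape':(215,250,228,262),'pliers':(192,222,172,238),'hammer':(158,196,168,256),'carton':(312,360,314,366),'panel':(185,232,280,340)}.items():
    r=cv2.matchTemplate(s[a-6:b+6,c-6:d+6],s0[a:b,c:d],cv2.TM_CCOEFF_NORMED); print(n,cv2.minMaxLoc(r)[1],cv2.minMaxLoc(r)[3])
E
python3 look.py wE | tail -3
```

```text
33.825 [ 0.49776179 -0.2344569   0.31756517] [-0.28398669 -0.89653306  0.10633047]
driver vs first standing 0.907028
192 [185 185 186 185 194 193 191 196 194 196 207 202 193 206 219 120 100 124
 129 125 139 135 119 137 128 121  73  45  49  92]
194 [125 182 176 177 181 189 180 191 196 201 210 210 210 210 229  55 115 118
 126 114 163 205 194 179 146 115 129 132 130  92]
196 [133 125 112 112 180 181 177 176 174 169 180 193 191 184 212  43 116 129
 123 112 171 190 181 180 182 185 187 165 126 130]
198 [225 233 227 230 194 173 142 172 152 140 180 224 216 215 237  60 120 117
 122 110 193 201 199 193 181 167 191 187 202 193]
200 [216 220 226 230 241 175  77  45  51  35  23  18  56 117 169  93 125 127
 123 149 210 212 211 212 213 186 187 207 209 209]
202 [208 204 210 235 122  34  45  57  33  31  39  38  36  25  11 122 129 130
 120 160 221 217 210 215 213 207 172 204 202 204]
204 [211 214 210 225 100  18  24  33  38  31  42  42  28  29  27  13  95 139
 130 127 136 161 201 220 219 213 200 181 198 200]
206 [214 218 222 224 227   0  13  27  30  32  33  21  18  19  33  19   8 140
 147 141 138 138 
[... 981 characters left out ...]
7 164 131 143 134
 118 100 109 124 172 217 213 201 200 200 203 204]
tape 0.9985005259513855 (6, 6)
pliers 0.9984497427940369 (6, 6)
hammer 0.9906121492385864 (6, 6)
carton 0.9966280460357666 (6, 6)
panel 0.8447934985160828 (5, 6)
0.078 (375, -9) [[56, 58, 61], [61, 54, 57], [55, 56, 61], [59, 57, 59], [55, 59, 56], [59, 58, 61], [55, 59, 56], [54, 58, 62], [52, 55, 61], [38, 42, 52]]
0.082 (378, -8) [[61, 58, 54], [57, 59, 60], [59, 58, 63], [64, 59, 57], [56, 58, 60], [58, 56, 57], [55, 63, 62], [57, 60, 61], [59, 58, 55], [37, 55, 53]]
0.086 (380, -8) [[54, 51, 52], [60, 54, 50], [63, 58, 54], [57, 64, 60], [60, 60, 60], [57, 58, 56], [62, 61, 56], [61, 52, 45], [55, 42, 30], [53, 40, 33]]
```

>>> play_rows:
  series:
    - [1,[-1,0,0],[0,0,0]]
    - [1,[-1,0,0],[0,0,0]]
    - [1,[0,0,0],[0,0,0]]

```text
t: 34.3
tool_pos: [0.5152, -0.3336, 0.3106]
tool_rot: [1.789, 2.132, 0.534]
contact_force: [-0.3, 0.7, 0.5]
opening: 0.0855
grip_force: 0.0
```

```bash
python3 - <<'E'
from h import *
snap('top','topE')
f=np.array([.6165,.0062,0]); cy=np.radians(5.9); X=np.array([np.cos(cy),np.sin(cy),0]); Y=np.array([-np.sin(cy),np.cos(cy),0]); k=np.array([0,0,1.]); O=f+.055*Y
for nm in('top0','topE'):
    im,K,C=load(nm); g=cv2.cvtColor(im,cv2.COLOR_BGR2GRAY).astype(np.float32)
    for x0,x1,z in((.074,.088,.09),(-.085,-.05,.09)):
        out=[]
        for y in np.arange(-.12,-.07,.001):
            p=np.float32([proj(K,C,O+x*X+y*Y+z*k) for x in np.linspace(x0,x1,15)]); out.append(int(cv2.remap(g,p[None,:,0],p[None,:,1],cv2.INTER_LINEAR).mean()))
        print(nm,x0,out)
E
```

```text
top0 0.074 [138, 137, 137, 137, 137, 137, 138, 143, 150, 158, 165, 171, 176, 178, 179, 180, 180, 181, 181, 181, 181, 181, 181, 181, 182, 182, 183, 183, 179, 170, 159, 147, 131, 119, 128, 143, 157, 166, 175, 180, 181, 181, 181, 181, 181, 181, 181, 180, 180, 180]
top0 -0.085 [129, 127, 126, 126, 126, 127, 127, 130, 136, 145, 153, 160, 165, 168, 170, 170, 170, 171, 171, 173, 174, 176, 178, 180, 181, 182, 183, 182, 179, 171, 161, 150, 140, 134, 137, 151, 165, 175, 183, 189, 192, 193, 193, 192, 192, 191, 192, 192, 192, 193]
topE 0.074 [154, 153, 152, 152, 152, 151, 151, 151, 151, 152, 153, 154, 159, 168, 176, 182, 188, 192, 193, 194, 194, 194, 194, 194, 194, 195, 195, 195, 195, 195, 196, 197, 196, 194, 193, 193, 193, 193, 194, 196, 195, 195, 195, 194, 194, 194, 194, 194, 194, 194]
topE -0.085 [145, 144, 144, 143, 142, 141, 140, 139, 139, 139, 140, 142, 147, 156, 165, 172, 178, 182, 183, 184, 184, 185, 185, 186, 188, 190, 192, 194, 195, 196, 196, 195, 192, 186, 182, 182, 185, 189, 196, 202, 205, 206, 206, 206, 206, 205, 205, 206, 206, 206]
```

The dark gap line between panel and cabinet has disappeared in the top view, so the panel is tight.

```bash
python3 -c "
from station import ctrl
print(ctrl.finish_job())"
```

```text
the job is handed in; nothing more can be done
None
```

The job is handed in at about 34 s: the panel is drawn tight (no gap left in the top view, cam at about 1.73 rad, so a little past the nominal 1.5 because I never felt the torque rise), the screwdriver is back in the free hole, and the tape measure, pliers, hammer and carton have not moved.

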